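# Bring the bearing ball round its race to the gap and set it on the inspection rest

## Robot

A 7-joint arm with a two-finger parallel gripper is mounted at the origin on the work surface. World frame = base frame: x ahead of the robot, y to its left, z up, the work surface at z = 0. Lengths are in m, angles in rad, forces in N, time in s.
With the tool pointing down it reaches from about 0.425 to 0.825 m from the base axis. Payload 3.6 kg.
Tool frame: the origin (TCP) lies midway between the tips of the shut fingers; the grasp point (between the pads) lies pinch_z behind it (pinch_z is the distance from the TCP to the grasp point, in m); z points along the fingers, y is the direction in which the jaws open and shut (so a half turn about z gives the same grasp; the last joint's range is limited). The gripper opens to 93 mm and grips with 3 to 60 N. Pads are 15 mm wide; open, the fingers measure 128 mm over their backs; the gripper's body (75 mm by 188 mm) begins 65 mm behind the grasp point.
Start: joints at [-1.165, 0.615, -0.013, 1.423, 0.008, 1.103, -0.04], TCP at [0.273, 0.59, 0.219] pointing down, gripper open.
Joint ranges: [-3.12, 3.12], [-0.3, 2.06], [-1.34, 1.32], [0.26, 2.42], [-1.36, 4.5], [0.01, 1.98], [-2.84, 2.84]. Speed limits (rad/s): [2.79, 2.79, 3.14, 3.14, 3.14, 3.14, 3.14].

## Interface

Orientations are given as a rotation vector (axis times angle).
In Python, from station import get_obs, camera, camera_params, close_job, pinch_z gives the robot as it stands.
- The arm moves only by the tool apply_moves, never from a script. Its argument "motion" is text: rows parted by semicolons, each of 7 numbers parted by spaces: the shift along the tool's x, y, z in m, then the turn, a rotation vector about the tool's x, y, z in degrees, then the closure, from -1 (fully open) to 1 (shut), so that 0 is half open. A call has 1 to 10 rows; each row is the pose to reach, as a shift and turn from the pose commanded when the call began, along the tool's axes at that moment; what a row does not reach only later rows make up. A row lasts 1/10 s, in which the tool goes at most 50 mm and 8.59 degrees, less where a joint would pass 70% of its speed; a pose out of reach is approached as far as the arm can. A call with a gripper value outside its range is refused whole. The fingers move at their own pace and stop on an object; "squeeze" is the grip in N (left out, the last holds). Time passes only in rows, so rows that repeat a pose let the fingers close. It gives the time, the measured TCP pose, the force and the opening at its end, in the units of the state.
- get_obs(): the state, without advancing time (a new reading comes with each control period).
- camera(name): name is "scene" or "side" or "wrist"; returns the picture (400x640x3 uint8, blue, green, red); there is no depth.
- camera_params(name): a dict with "K" (3x3 intrinsics, pixels), "extrinsics" (4x4, takes a point from camera to world coordinates); the wrist camera has in their place "hand_eye" (4x4, takes a point from camera to tool coordinates, whose origin is the TCP and whose axes are the flange's). Camera axes: x right, y down, z forward; pixel columns grow to the right and rows downward; lengths in m; the calibration is good to about 2 mm. A picture is of the moment at which its call begins: read the wrist's pose just before it. camera_params takes no time and is no camera call.
- close_job(): hands the job in, once; it reports no verdict.
The state is a dict: "time_s": time; "q": joint angles; "qvel": joint speeds; "joint_torque": joint torques, N m; "tcp_pos": TCP position; "orientation": TCP orientation; "contact_force": force on the tool from outside, world axes, zero at the start; "ft_torque": the same for the moment, N m; "width": finger opening in m.
Only numpy, scipy, OpenCV 4.12 (cv2) and the standard library are available. Lean on these libraries where they do the work, as an engineer would, in place of code of your own. Each camera call takes 0.05 s, during which the arm holds its last target.

## Task

Push the steel bearing ball round the groove of the ring-shaped race until it sits in the cross slot in the middle of the gap in the wall, and lift it out there, not from under the lip. Then lower the ball on to the mouth of the short tube of the inspection rest without dropping it, let go, and leave the nut, the V-block and the roller where they are.

Things in the scene. Friction and masses are not known exactly. Their poses are not given: they have to be found in the camera images.
- track: Fixed ring-shaped ball race, 266 mm across, any yaw. Origin: centre of its underside, on the table; z up; its x axis points from the centre to the middle of the exit gap. The groove runs all the way round, centre line a circle of radius 100 mm, floor 12 mm above the table. Inside it is a flat hub, 12 mm high. The gap spans 30 degrees either side of the x axis
- track_lip (a point): Mid-way along the lip, opposite the gap, at its inner edge (radius 112.5 mm, 57 mm above the table). Except in the gap the groove's outer wall (radius 123 to 130 mm, top 59 mm above the table) carries this inward lip, 55 to 59 mm above the table, over the ball's outer side: it keeps the ball from being lifted there. Fingers can enter from above inside radius 112 mm
- track_inner (a point): Opposite the gap, top edge of the groove's inner wall: radius 71 to 76 mm, top 24 mm above the table, absent in the gap. The groove between the walls is 47 mm wide. In the gap there are only two low kerbs, tops 17 mm above the table, at radius 78 to 82 and 118 to 122 mm, so fingers can come down beside the ball on any side
- track_gap (a point): Middle of the exit gap, where the ball's centre lies when it sits in the cross slot: 100 mm from the race's centre along its x axis, 31 mm above the table. The slot is 22 mm long along the groove; the ball sinks 3 mm into it and stays
- ball_center (a point): Centre of the loose polished steel ball, 44 mm diameter, about 0.35 kg. It starts in the groove, somewhere outside the gap, on either side, its centre 34 mm above the table; it rolls freely. The axes of this point turn with the ball and mean nothing
- rest_seat (a point): Where the ball's centre lies when it sits on the inspection rest, 60 mm above the table. The rest is fixed: a square foot 70 x 70 x 12 mm with an upright open steel tube in its middle, 36 mm outside, 26 mm bore, top 42 mm above the table; the ball sinks 4 mm into the mouth of the tube
- nut_center (a point): Centre of a loose steel hexagon nut, 34 mm across flats, 18 mm high, lying on the hub of the race; leave it alone
- vblock_center (a point): Centre of a loose dark steel V-block, 44 x 36 x 34 mm high, beside the inspection rest; leave it alone
- roller_center (a point): Centre of a loose steel roller, 26 mm diameter and 34 mm high, standing beside the inspection rest; leave it alone
Things that resemble listed ones, but are neither listed nor needed, are in the scene too. What is shaped like the part that bears ball_center but orange is not meant.

How it is judged:
By the outcome, as a careful person would: the job done as asked, in the order asked, and still so for the second after the job is handed in, with the robot touching nothing.
It also fails if it takes over 72 s, if anything falls off the work surface, if the arm or the gripper's body presses on something with over 40 N, if the wrist force passes 120 N, or if a joint passes its speed limit or range.

## Working session

There is one attempt and no reset: what is moved stays moved. The work goes in short steps, Python scripts to look and compute and a tool call to move; the robot and the scene stay as the last step left them, time stands still between calls to the robot, and variables do not carry over. Pictures are saved under pics/ and viewed, and the job is handed in when it is done.

Besides the shell and the picture viewer there is one more tool, called by a JSON object that holds its "method" and its "body". apply_moves: Moves the arm, as the interface text tells. Its arguments: {"type":"object","properties":{"motion":{"type":"string"},"squeeze":{"type":"number"}},"required":["motion"]}

```bash
ls; mkdir -p pics; python3 - <<'E'
from station import *
import cv2
o=get_obs();print(o, pinch_z)
for n in("scene","side","wrist"):
    cv2.imwrite(f"pics/a_{n}.png",camera(n)); print(n,camera_params(n))
E
```

```text
pics
{'time_s': 0.0, 'q': array([-1.16453176,  0.61592977, -0.0126116 ,  1.42489473,  0.00808925,
        1.10338763, -0.04042295]), 'qvel': array([-0.00020495,  0.0012433 ,  0.00078663,  0.00091001, -0.00111991,
       -0.00034567,  0.00092417]), 'joint_torque': array([-2.66820609e-05, -4.58936226e+01,  2.09256043e-01, -1.65742117e+01,
       -6.10194099e-02,  2.03758408e-02,  2.32422644e-04]), 'tcp_pos': array([0.27225793, 0.58936179, 0.21747572]), 'orientation': array([-0.67432668, -3.06783186,  0.00395138]), 'contact_force': array([ 0.69269129, -0.3522322 ,  0.76283435]), 'ft_torque': array([0.00453741, 0.05945048, 0.06820157]), 'width': 0.09304226457625756} 0.0188
scene {'K': array([[376.81147583,   0.        , 317.27998774],
       [  0.        , 376.81147583, 197.40666856],
       [  0.        ,   0.        ,   1.        ]]), 'extrinsics': array([[-0.41762833,  0.78288511, -0.46116969,  0.98692544],
       [ 0.90853797,  0.36654019, -0.20051694,  0.29890007],
       [ 0.0120555 , -0.50273173, -0.86435841,  0.89848024],
       [ 0.        ,  0.        ,  0.        ,  1.        
[... 251 characters left out ...]
  [-0.39012871, -0.59249411,  0.70480517, -0.47184679],
       [-0.02247659, -0.75910371, -0.65058156,  0.58060317],
       [ 0.        ,  0.        ,  0.        ,  1.        ]])}
wrist {'K': array([[340.08362372,   0.        , 320.76026376],
       [  0.        , 340.08362372, 203.9084321 ],
       [  0.        ,   0.        ,   1.        ]]), 'hand_eye': array([[ 6.79455097e-04, -9.60310499e-01, -2.78932401e-01,
         7.69916982e-02],
       [ 9.99999677e-01,  7.72484483e-04, -2.23602858e-04,
         3.29448460e-04],
       [ 4.30199124e-04, -2.78932159e-01,  9.60310713e-01,
        -1.66402345e-01],
       [ 0.00000000e+00,  0.00000000e+00,  0.00000000e+00,
         1.00000000e+00]])}
```

View pics/a_scene.png

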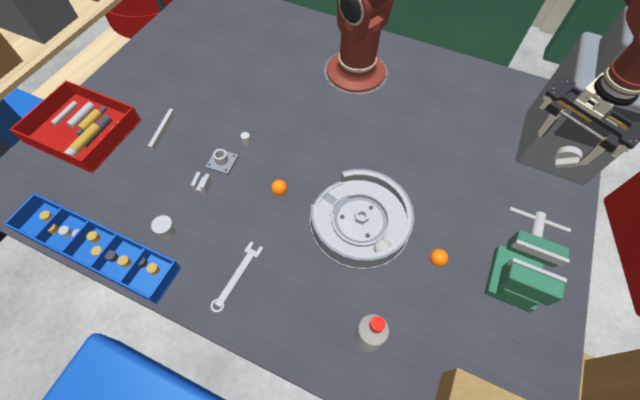

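View pics/a_side.png

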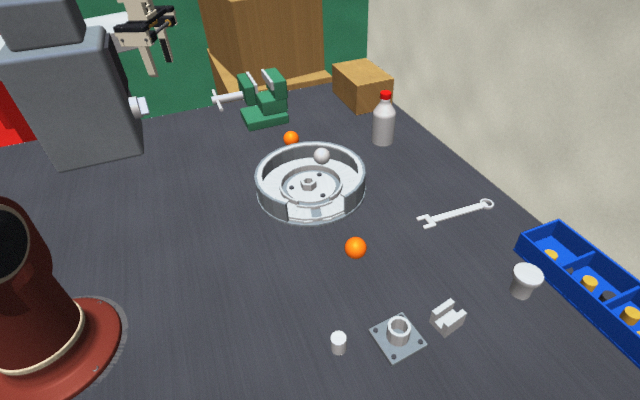

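View pics/a_wrist.png

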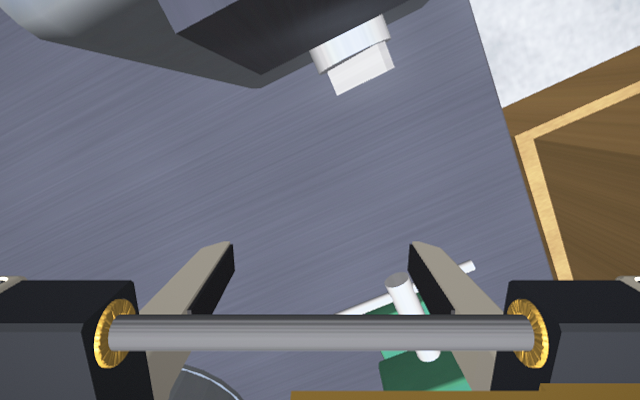

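The race is at scene (362,218) and side (310,180). The steel ball is at scene (382,245) and side (322,156). The orange decoys are at scene (279,187) and (439,257). The rest is at scene (222,158) and side (399,333). Next I'll enlarge these areas.

```bash
python3 - <<'E'
import cv2
a=cv2.imread('pics/a_scene.png');b=cv2.imread('pics/a_side.png')
cv2.imwrite('pics/c1.png',cv2.resize(a[160:275,300:425],None,fx=5,fy=5,interpolation=cv2.INTER_CUBIC))
cv2.imwrite('pics/c2.png',cv2.resize(b[130:230,245:375],None,fx=5,fy=5,interpolation=cv2.INTER_CUBIC))
cv2.imwrite('pics/c3.png',cv2.resize(a[120:200,180:260],None,fx=6,fy=6,interpolation=cv2.INTER_CUBIC))
cv2.imwrite('pics/c4.png',cv2.resize(b[290:370,320:480],None,fx=5,fy=5,interpolation=cv2.INTER_CUBIC))
E
```

```text
(no output)
```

View pics/c1.png

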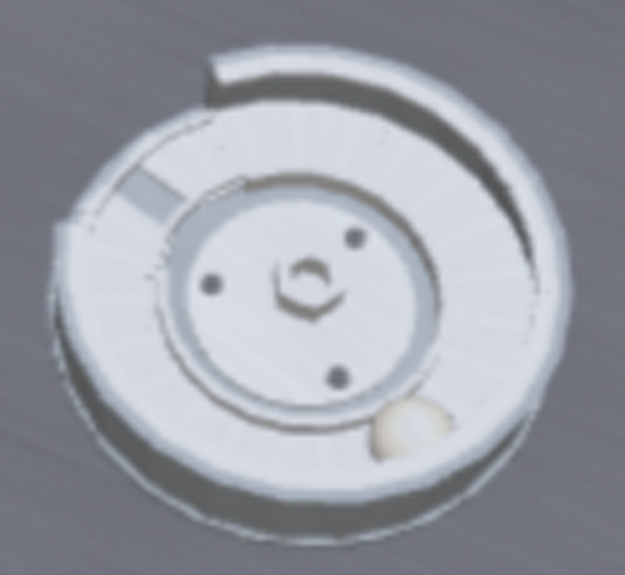

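View pics/c2.png

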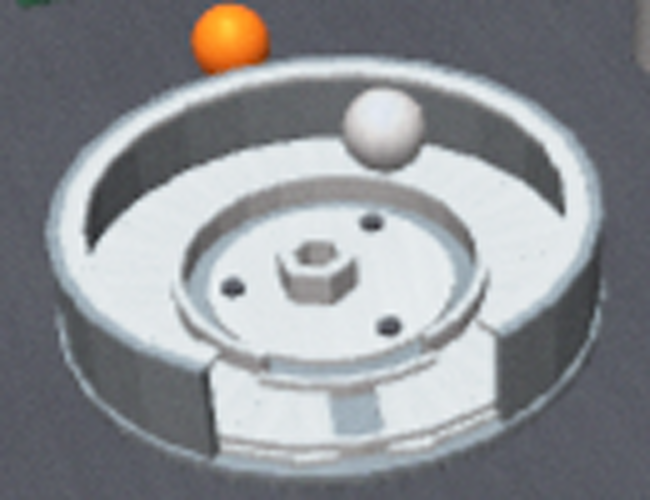

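View pics/c3.png

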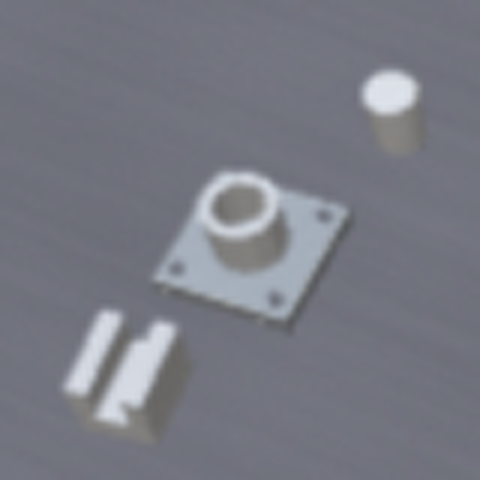

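View pics/c4.png

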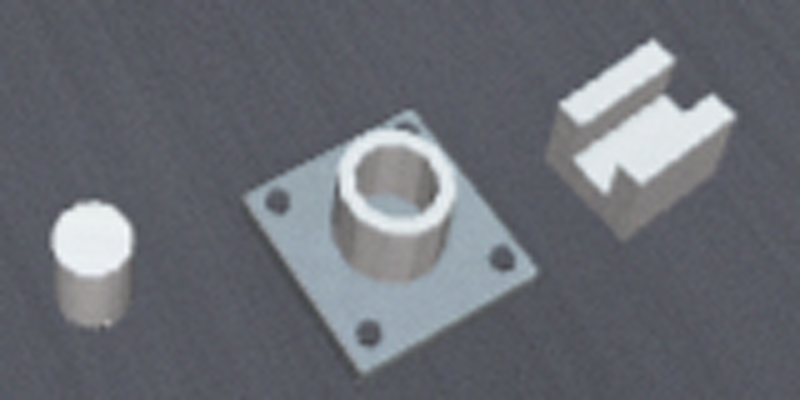

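```bash
cat > h.py <<'E'
import numpy as np
from station import *
from scipy.spatial.transform import Rotation as R
from scipy.optimize import least_squares
P={n:camera_params(n) for n in("scene","side")}
def ray(n,uv,X=None,T=None):
    if X is None: X=P[n]["extrinsics"] if n!="wrist" else T
    K=camera_params(n)["K"]
    d=X[:3,:3]@np.linalg.solve(K,[uv[0],uv[1],1]);return X[:3,3],d
def atz(n,uv,z,T=None):
    c,d=ray(n,uv,T=T);return c+d*(z-c[2])/d[2]
def proj(n,p,T=None):
    X=P[n]["extrinsics"] if n!="wrist" else T
    p=np.atleast_2d(p);q=(p-X[:3,3])@X[:3,:3];q=q@camera_params(n)["K"].T;return q[:,:2]/q[:,2:]
def wristT(o):
    T=np.eye(4);T[:3,:3]=R.from_rotvec(o["orientation"]).as_matrix();T[:3,3]=o["tcp_pos"]
    return T@camera_params("wrist")["hand_eye"]
E
python3 - <<'E'
from h import *
s=lambda x,y:(300+x/5,160+y/5)
d=lambda x,y:(245+x/5,130+y/5)
print("slot",atz("scene",s(150,194),.010),atz("side",d(357,410),.010))
print("ends",[atz("scene",s(*p),.059)[:2] for p in((212,60),(60,225))],[atz("side",d(*p),.059)[:2] for p in((212,372),(500,335))])
rs=[s(300,44),s(572,290),s(480,120),s(515,195)]
rd=[d(48,235),d(602,215),d(330,57),d(120,120),d(530,110)]
for n,r in(("scene",rs),("side",rd)):
    pts=np.array([atz(n,p,.059)[:2] for p in r])
    f=least_squares(lambda c:np.hypot(*(pts-c).T)-.130,pts.mean(0));print(n,f.x,f.fun)
f=lambda x,y:(180+x/6,120+y/6); g=lambda x,y:(320+x/5,290+y/5)
print("rest",atz("scene",f(241,204),.042),atz("side",g(397,182),.042))
print("roller",atz("scene",f(391,92),.034),atz("side",g(93,238),.034))
print("vb",atz("scene",f(125,350),.034),atz("side",g(645,110),.034))
print("ball",atz("scene",s(412,432),.034),atz("side",d(384,128),.034))
print("nut top",atz("scene",s(309,275),.030),atz("side",d(318,255),.030))
E
```

```text
slot [0.50218443 0.12599628 0.01      ] [0.50829674 0.12985762 0.01      ]
ends [array([0.43871395, 0.13228692]), array([0.56506194, 0.10131834])] [array([0.44397536, 0.12581621]), array([0.5644384, 0.0976289])]
scene [0.53280268 0.21902632] [ 0.00278152  0.00740288  0.00170784 -0.00934312]
side [0.52777728 0.21798583] [-2.30871576e-03  3.55576762e-04  1.82740443e-03 -8.20606289e-05
 -3.38774394e-03]
rest [ 0.51748347 -0.20563599  0.042     ] [ 0.52018119 -0.20850552  0.042     ]
roller [ 0.42423002 -0.18059529  0.034     ] [ 0.42672955 -0.18333956  0.034     ]
vb [ 0.60555181 -0.21389438  0.034     ] [ 0.61101463 -0.21448352  0.034     ]
ball [0.58475631 0.30277042 0.034     ] [0.59070092 0.3021953  0.034     ]
nut top [0.52255135 0.22437823 0.03      ] [0.52391769 0.21983225 0.03      ]
```

```bash
cat >> h.py <<'E'
def Rd(yaw):  # tool down, tool y axis at world yaw (deg)
    a=np.radians(yaw);y=np.array([np.cos(a),np.sin(a),0]);z=np.array([0,0,-1.]);return np.c_[np.cross(y,z),y,z]
def rows(tg,pos=None,yaw=None,clos=-1):
    o=get_obs();M=R.from_rotvec(o["orientation"]).as_matrix() if yaw is None else Rd(yaw)
    p=o["tcp_pos"] if pos is None else np.array(pos)
    out=[]
    for t in tg:
        s=M.T@(np.array(t[:3])-p);w=R.from_matrix(M.T@Rd(t[3])).as_rotvec(degrees=True)
        out.append("%.4f %.4f %.4f %.1f %.1f %.1f %s"%(*s,*w,t[4] if len(t)>4 else clos))
    print(o["tcp_pos"].round(4),"yaw",np.degrees(np.arctan2(M[1,1],M[0,1])).round(2));print("; ".join(out))
E
python3 - <<'E'
from h import *
p0=np.array([.273,.59,.219]);p1=np.array([.535,.225,.22])
y0=np.degrees(np.arctan2(*R.from_rotvec(get_obs()["orientation"]).as_matrix()[[1,0],1]));print(y0)
rows([(*(p0+(p1-p0)*k),y0+(144-y0)*k) for k in np.arange(1,11)/10],pos=p0)
E
```

```text
65.20559011136888
[0.2724 0.5895 0.2178] yaw 65.21
-0.0391 -0.0221 -0.0001 -0.1 -0.0 -7.9 -1; -0.0782 -0.0443 -0.0001 -0.1 -0.0 -15.8 -1; -0.1173 -0.0664 -0.0002 -0.1 -0.0 -23.6 -1; -0.1564 -0.0886 -0.0002 -0.1 -0.0 -31.5 -1; -0.1955 -0.1107 -0.0003 -0.1 -0.0 -39.4 -1; -0.2345 -0.1329 -0.0003 -0.1 -0.0 -47.3 -1; -0.2736 -0.1550 -0.0004 -0.1 -0.1 -55.2 -1; -0.3127 -0.1772 -0.0004 -0.1 -0.1 -63.0 -1; -0.3518 -0.1993 -0.0005 -0.1 -0.1 -70.9 -1; -0.3909 -0.2215 -0.0006 -0.1 -0.1 -78.8 -1
```

{"method": "apply_moves", "body": {"motion": "-0.039 -0.022 0 0 0 -7.9 -1; -0.078 -0.044 0 0 0 -15.8 -1; -0.117 -0.066 0 0 0 -23.6 -1; -0.156 -0.089 0 0 0 -31.5 -1; -0.195 -0.111 0 0 0 -39.4 -1; -0.234 -0.133 0 0 0 -47.3 -1; -0.274 -0.155 0 0 0 -55.2 -1; -0.313 -0.177 0 0 0 -63 -1; -0.352 -0.199 0 0 0 -70.9 -1; -0.391 -0.2215 0 0 0 -78.8 -1"}}

```text
time_s: 1.15
tcp_pos: [0.5354, 0.2233, 0.2184]
orientation: [1.434, -2.795, 0.0]
contact_force: [0.3, 0.0, -0.4]
width: 0.093
```

{"method": "apply_moves", "body": {"motion": "0 0 0 0 0 0 -1; 0 0 0 0 0 0 -1; 0 0 0 0 0 0 -1"}}

```text
time_s: 1.45
tcp_pos: [0.5336, 0.2265, 0.2185]
orientation: [1.428, -2.798, -0.002]
contact_force: [-1.0, -0.4, 0.6]
width: 0.0932
```

```bash
python3 - <<'E'
from h import *
import cv2
o=get_obs();print(o["time_s"],o["tcp_pos"],o["q"].round(3),o["qvel"].round(3));T=wristT(o)
im=camera("wrist");cv2.imwrite("pics/w1.png",im);np.save("w1.npy",T)
rows([])
for p in [(.529,.22,.012),(.505,.126,.012),(.588,.302,.034)]: print(proj("wrist",p,T))
E
```

```text
1.45 [0.5335838  0.22651201 0.21852918] [-0.213  0.525 -0.355  1.627  0.203  1.026  1.885] [-0.024 -0.006 -0.008 -0.001  0.006  0.     0.005]
[0.5334 0.227  0.2187] yaw 144.17

[[320.76669292 170.08609593]]
[[286.36480103  84.01251712]]
[[321.02395861 261.9062169 ]]
```

View pics/w1.png

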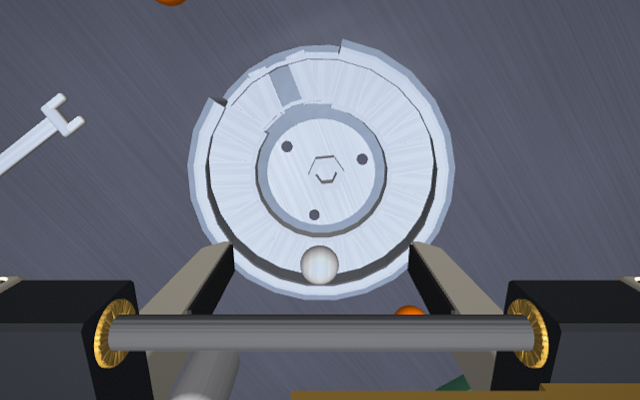

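The wrist view shows the slot at about (286,85), the ball at about (319,265) and the race centre at about (321,170), all close to the predicted pixels. I'll enlarge it to refine these.

```bash
python3 - <<'E'
import cv2
a=cv2.imread('pics/w1.png')
cv2.imwrite('pics/w1c.png',cv2.resize(a[30:310,180:465],None,fx=2.1,fy=2.1,interpolation=cv2.INTER_CUBIC))
cv2.imwrite('pics/w1d.png',cv2.resize(a[55:115,250:340],None,fx=8,fy=8,interpolation=cv2.INTER_CUBIC))
E
```

```text
(no output)
```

View pics/w1c.png

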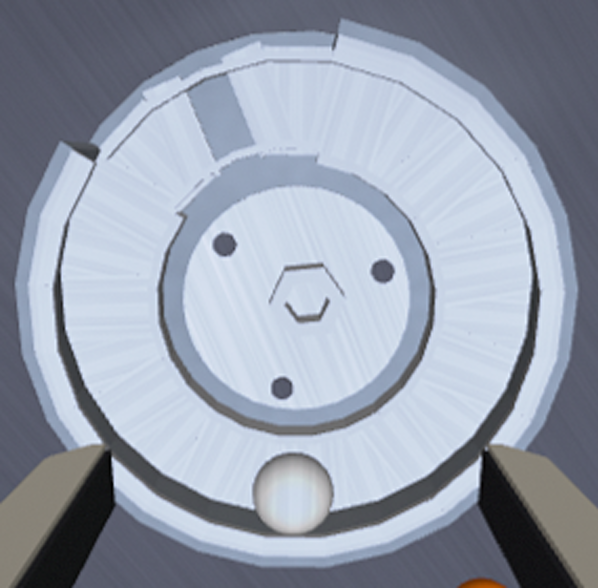

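View pics/w1d.png

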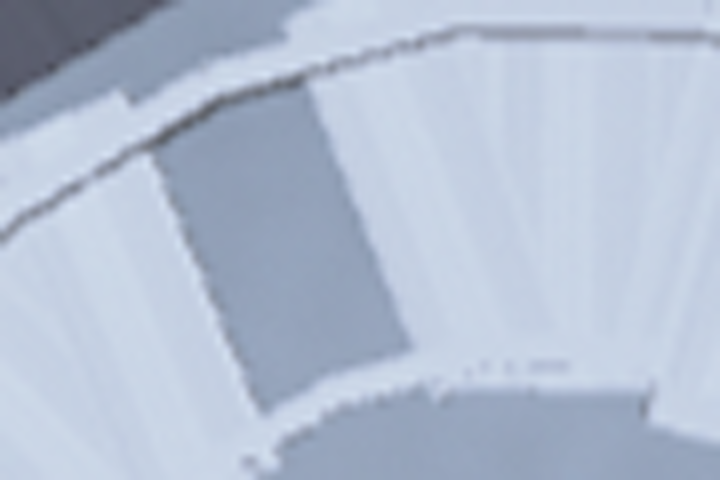

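```bash
python3 - <<'E'
from h import *
T=np.load("w1.npy")
c=lambda x,y:(180+x/2.1,30+y/2.1); s=lambda x,y:(250+x/8,55+y/8)
w=lambda p,z:atz("wrist",p,z,T)[:2]
print("hub",w(c(296.5,297),.012))
H=np.array([w(c(*p),.012) for p in((224,245),(382,271),(282,388))])
f=least_squares(lambda v:np.hypot(*(H-v[:2]).T)-v[2],[.53,.22,.04]);print("holes",f.x)
print("inner wall circ top",w(c(297,297),.024))
O=np.array([w(c(*p),.059) for p in((340,19),(65,142),(16,290),(577,290),(290,567),(530,140),(70,440))])
f=least_squares(lambda v:np.hypot(*(O-v[:2]).T)-.13,[.53,.22]);print("rim",f.x,f.fun)
a,b=w(s(235,116),.012),w(s(336,379),.012);print("slot",a,b,(a+b)/2,np.degrees(np.arctan2(*(a-b)[::-1])))
E=[w(c(*p),.059) for p in((340,19),(65,142))];print("ends",E)
cc=np.array([.5295,.2205]);print([np.degrees(np.arctan2(*(e-cc)[::-1])) for e in E], np.hypot(*(np.array(E)-cc).T))
bb=w(c(292.5,494),.034);print("ball",bb,np.hypot(*(bb-cc)),np.degrees(np.arctan2(*(bb-cc)[::-1])))
E
```

```text
hub [0.52950325 0.22149993]
holes [0.5315519  0.22383999 0.04813721]
inner wall circ top [0.52799569 0.2197667 ]
rim [0.53011596 0.22410518] [-0.00012302 -0.00044454  0.00127798 -0.00088085  0.00037913 -0.00111392
 -0.00304812]
slot [0.50225426 0.11066786] [0.51129593 0.14393026] [0.50677509 0.12729906] -105.20717463137908
ends [array([0.44100903, 0.12961716]), array([0.56600276, 0.09961922])]
[np.float64(-134.2360301488015), np.float64(-73.19708780740174)] [0.12684771 0.12627199]
ball [0.59202295 0.30420047] 0.10447434266591664 53.24084230636627
```

```bash
python3 - <<'E'
from h import *
a=np.radians(52.6);x,y=.530+.091*np.cos(a),.223+.091*np.sin(a)
rows([(x,y,.19,142.6,-.16),(x,y,.14,142.6,-.16),(x,y,.10,142.6,-.16)])
E
```

```text
[0.5334 0.227  0.2187] yaw 144.17
-0.0857 -0.0022 0.0287 0.1 0.0 1.6 -0.16; -0.0857 -0.0022 0.0787 0.1 0.0 1.6 -0.16; -0.0857 -0.0023 0.1187 0.1 0.0 1.6 -0.16
```

{"method": "apply_moves", "body": {"motion": "-0.04 -0.001 0.015 0 0 1 -0.16; -0.0857 -0.0022 0.03 0 0 1.6 -0.16; -0.0857 -0.0022 0.075 0 0 1.6 -0.16; -0.0857 -0.0022 0.119 0 0 1.6 -0.16; -0.0857 -0.0022 0.119 0 0 1.6 -0.16; -0.0857 -0.0022 0.119 0 0 1.6 -0.16; -0.0857 -0.0022 0.119 0 0 1.6 -0.16; -0.0857 -0.0022 0.119 0 0 1.6 -0.16"}}

```text
time_s: 2.3
tcp_pos: [0.5882, 0.2943, 0.1028]
orientation: [-1.385, 2.814, 0.001]
contact_force: [0.1, 0.4, 0.4]
width: 0.0538
```

```bash
python3 - <<'E'
from h import *
import cv2
o=get_obs();print(o["time_s"],o["width"],o["qvel"].round(3));T=wristT(o)
im=camera("wrist");cv2.imwrite("pics/w2.png",im)
im=camera("side");cv2.imwrite("pics/s2.png",cv2.resize(im[80:240,220:420],None,fx=4,fy=3.75))
a=np.radians(52.6);x,y=.530+.091*np.cos(a),.223+.091*np.sin(a)
rows([(x,y,.022,142.6,-.16)])
print(proj("wrist",(.592,.304,.034),T))
E
```

```text
2.3 0.05380612330008344 [ 0.004  0.002  0.005  0.008  0.    -0.005  0.   ]
[0.5878 0.2936 0.102 ] yaw 142.39
0.0005 0.0032 0.0800 -0.1 0.2 -0.2 -0.16
[[325.75152821 228.25808838]]
```

View pics/w2.png

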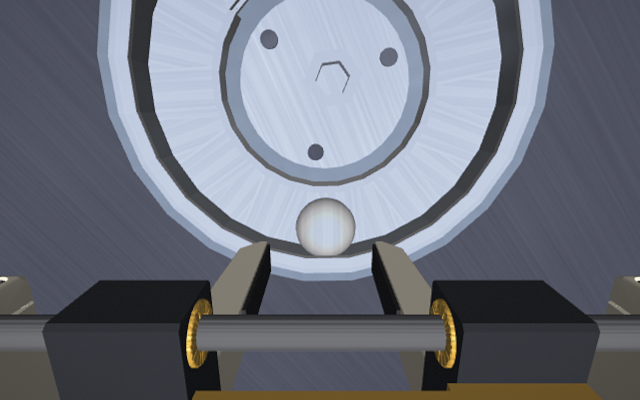

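View pics/s2.png

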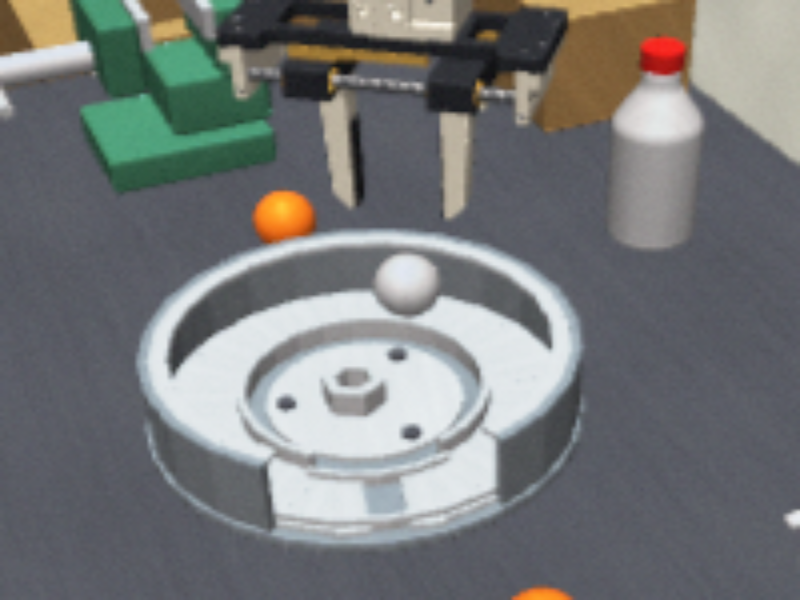

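{"method": "apply_moves", "body": {"motion": "0.0005 0.003 0 0 0 0 -0.16; 0.0005 0.003 0 0 0 0 -0.16; 0.0005 0.003 0.02 0 0 0 -0.16; 0.0005 0.003 0.04 0 0 0 -0.16; 0.0005 0.003 0.055 0 0 0 -0.16; 0.0005 0.003 0.068 0 0 0 -0.16; 0.0005 0.003 0.08 0 0 0 -0.16; 0.0005 0.003 0.08 0 0 0 -0.16"}}

```text
time_s: 3.2
tcp_pos: [0.583, 0.2938, 0.0177]
orientation: [1.386, -2.816, 0.0]
contact_force: [0.8, 0.2, -0.6]
width: 0.0538
```

```bash
python3 - <<'E'
from h import *
import cv2
o=get_obs();print(o["time_s"],o["width"],o["contact_force"].round(2));T=wristT(o)
c=np.array([.530,.223]);d=o["tcp_pos"][:2]-c;print(np.hypot(*d),np.degrees(np.arctan2(*d[::-1])))
im=camera("wrist");cv2.imwrite("pics/w3.png",im)
im=camera("side");cv2.imwrite("pics/s3.png",cv2.resize(im[80:240,220:420],None,fx=4,fy=3.75))
rows([])
E
```

```text
3.2 0.05382684392619333 [ 0.83  0.19 -0.56]
0.0884631470759374 53.16811136231388
[0.5843 0.2946 0.0197] yaw 142.4
```

View pics/w3.png

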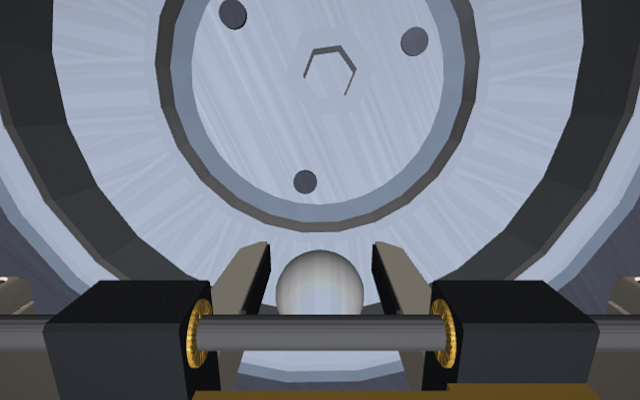

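View pics/s3.png

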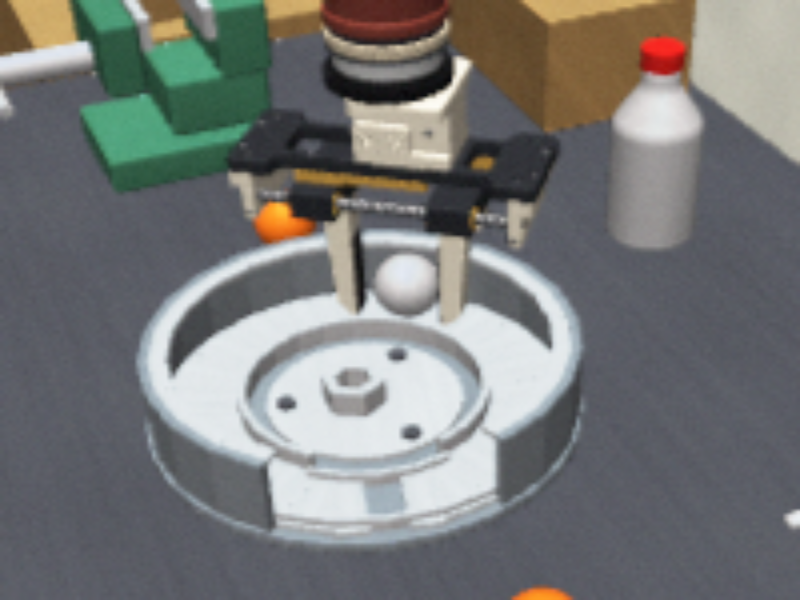

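```bash
cat >> h.py <<'E'
C=np.array([.530,.223])
def arc(a0,a1,n,r=.091,z=.021,clos=-.16):
    rows([(C[0]+r*np.cos(a),C[1]+r*np.sin(a),z,np.degrees(a)+90,clos) for a in np.radians(np.linspace(a0,a1,n+1)[1:])])
def meas():
    o=get_obs();d=o["tcp_pos"][:2]-C;M=R.from_rotvec(o["orientation"]).as_matrix()
    print(o["time_s"],"w",o["width"].round(4),"F",o["contact_force"].round(1),"r",np.hypot(*d).round(4),"ang",np.degrees(np.arctan2(*d[::-1])).round(2),"q7",o["q"][6].round(2))
E
python3 - <<'E'
from h import *
meas(); arc(52.6,12.6,10)
E
```

```text
Traceback (most recent call last):
  File "h.py", line 33, in meas
    print(o["time_s"],"w",o["width"].round(4),"F",o["contact_force"].round(1),"r",np.hypot(*d).round(4),"ang",np.degrees(np.arctan2(*d[::-1])).round(2),"q7",o["q"][6].round(2))
                          ^^^^^^^^^^^^^^^^
AttributeError: 'float' object has no attribute 'round'
```

```bash
sed -i 's/o\["width"\].round(4)/round(o["width"],4)/' h.py
python3 - <<'E'
from h import *
meas(); arc(52.6,12.6,10)
E
```

```text
3.3 w 0.0538 F [ 0.1  0.7 -0.1] r 0.0899 ang 52.83 q7 1.73
[0.5843 0.2946 0.0197] yaw 142.4
-0.0009 -0.0067 -0.0013 -0.0 0.0 3.8 -0.16; -0.0003 -0.0130 -0.0013 0.0 0.0 7.8 -0.16; 0.0008 -0.0193 -0.0013 0.0 0.0 11.8 -0.16; 0.0023 -0.0255 -0.0013 0.0 0.0 15.8 -0.16; 0.0043 -0.0315 -0.0013 0.0 0.0 19.8 -0.16; 0.0066 -0.0374 -0.0013 0.0 0.0 23.8 -0.16; 0.0094 -0.0431 -0.0013 0.0 0.0 27.8 -0.16; 0.0125 -0.0486 -0.0013 0.0 0.0 31.8 -0.16; 0.0161 -0.0539 -0.0013 0.0 0.0 35.8 -0.16; 0.0200 -0.0589 -0.0013 0.0 0.0 39.8 -0.16
```

{"method": "apply_moves", "body": {"motion": "-0.0009 -0.0067 -0.0013 0 0 3.8 -0.16; -0.0003 -0.013 -0.0013 0 0 7.8 -0.16; 0.0008 -0.0193 -0.0013 0 0 11.8 -0.16; 0.0023 -0.0255 -0.0013 0 0 15.8 -0.16; 0.0043 -0.0315 -0.0013 0 0 19.8 -0.16; 0.0066 -0.0374 -0.0013 0 0 23.8 -0.16; 0.0094 -0.0431 -0.0013 0 0 27.8 -0.16; 0.0125 -0.0486 -0.0013 0 0 31.8 -0.16; 0.0161 -0.0539 -0.0013 0 0 35.8 -0.16; 0.02 -0.0589 -0.0013 0 0 39.8 -0.16"}}

```text
time_s: 4.3
tcp_pos: [0.6174, 0.2511, 0.0241]
orientation: [-0.348, 3.12, 0.018]
contact_force: [-2.3, 6.6, 5.9]
width: 0.0544
```

```bash
python3 - <<'E'
from h import *
import cv2
im=camera("side");cv2.imwrite("pics/s4.png",cv2.resize(im[80:240,220:420],None,fx=4,fy=3.75))
meas(); arc(12.6,-27.4,10)
E
```

```text
4.35 w 0.0536 F [ 0.4 -0.6  0.1] r 0.0921 ang 15.51 q7 1.29
[0.6187 0.2476 0.0238] yaw 102.51
0.0012 -0.0110 0.0027 0.4 0.2 3.9 -0.16; 0.0019 -0.0174 0.0027 0.4 0.2 7.9 -0.16; 0.0029 -0.0236 0.0026 0.4 0.2 11.9 -0.16; 0.0045 -0.0298 0.0026 0.4 0.2 15.9 -0.16; 0.0064 -0.0358 0.0025 0.4 0.2 19.9 -0.16; 0.0088 -0.0417 0.0025 0.4 0.2 23.9 -0.16; 0.0116 -0.0474 0.0024 0.4 0.2 27.9 -0.16; 0.0147 -0.0529 0.0024 0.4 0.1 31.9 -0.16; 0.0183 -0.0582 0.0023 0.4 0.1 35.9 -0.16; 0.0222 -0.0632 0.0023 0.5 0.1 39.9 -0.16
```

View pics/s4.png

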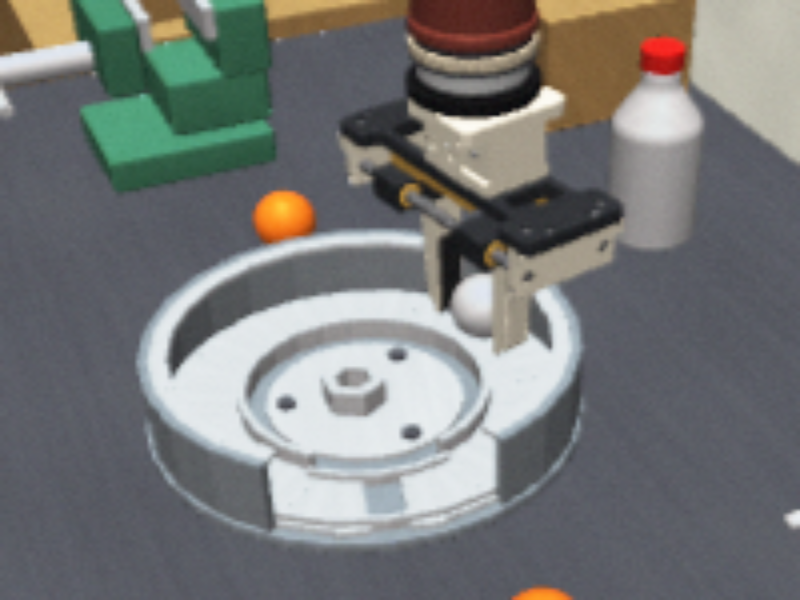

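{"method": "apply_moves", "body": {"motion": "0 0 0 0 0 0 -0.16; 0 0 0 0 0 0 -0.16; 0 0 0 0 0 0 -0.16"}}

```text
time_s: 4.65
tcp_pos: [0.6188, 0.2418, 0.0209]
orientation: [0.344, -3.123, 0.001]
contact_force: [0.2, 0.1, -0.2]
width: 0.054
```

```bash
python3 - <<'E'
from h import *
meas(); arc(12.6,-27.4,10)
E
```

```text
4.65 w 0.054 F [ 0.2  0.1 -0.2] r 0.0908 ang 11.97 q7 1.3
[0.6188 0.2418 0.0209] yaw 102.59
0.0000 -0.0054 -0.0001 -0.1 -0.0 4.0 -0.16; 0.0007 -0.0117 -0.0001 -0.1 -0.0 8.0 -0.16; 0.0018 -0.0179 -0.0001 -0.1 -0.0 12.0 -0.16; 0.0033 -0.0241 -0.0001 -0.1 0.0 16.0 -0.16; 0.0053 -0.0301 -0.0001 -0.1 0.0 20.0 -0.16; 0.0077 -0.0360 -0.0001 -0.1 0.0 24.0 -0.16; 0.0105 -0.0417 -0.0001 -0.1 0.0 28.0 -0.16; 0.0136 -0.0472 -0.0001 -0.1 0.0 32.0 -0.16; 0.0172 -0.0525 -0.0001 -0.1 0.0 36.0 -0.16; 0.0211 -0.0575 -0.0001 -0.1 0.0 40.0 -0.16
```

{"method": "apply_moves", "body": {"motion": "0 -0.006 0 0 0 4 -0.16; 0.0007 -0.012 0 0 0 8 -0.16; 0.0018 -0.018 0 0 0 12 -0.16; 0.0033 -0.0241 0 0 0 16 -0.16; 0.0053 -0.0301 0 0 0 20 -0.16; 0.0077 -0.036 0 0 0 24 -0.16; 0.0105 -0.0417 0 0 0 28 -0.16; 0.0136 -0.0472 0 0 0 32 -0.16; 0.0172 -0.0525 0 0 0 36 -0.16; 0.0211 -0.0575 0 0 0 40 -0.16"}}

```text
time_s: 5.65
tcp_pos: [0.6102, 0.1965, 0.0235]
orientation: [-0.732, -3.054, -0.03]
contact_force: [-3.2, 19.3, 7.0]
width: 0.0539
```

{"method": "apply_moves", "body": {"motion": "0 0 0 0 0 0 -0.16; 0 0 0 0 0 0 -0.16; 0 0 0 0 0 0 -0.16"}}

```text
time_s: 5.95
tcp_pos: [0.6099, 0.1961, 0.0232]
orientation: [-0.727, -3.054, -0.028]
contact_force: [-3.5, 14.0, 6.3]
width: 0.054
```

```bash
python3 - <<'E'
from h import *
import cv2
im=camera("side");cv2.imwrite("pics/s5.png",cv2.resize(im[80:240,220:420],None,fx=4,fy=3.75))
meas(); arc(-27.4,-67.4,10)
E
```

```text
6.0 w 0.0544 F [-3.5 15.   7.5] r 0.0843 ang -18.61 q7 0.85
[0.6099 0.1961 0.0233] yaw 63.22
-0.0072 -0.0193 0.0019 0.9 -0.4 4.6 -0.16; -0.0065 -0.0257 0.0018 0.9 -0.4 8.6 -0.16; -0.0053 -0.0319 0.0017 0.9 -0.4 12.6 -0.16; -0.0037 -0.0380 0.0016 0.9 -0.5 16.6 -0.16; -0.0017 -0.0441 0.0015 0.9 -0.5 20.6 -0.16; 0.0007 -0.0499 0.0014 0.9 -0.5 24.6 -0.16; 0.0036 -0.0556 0.0013 0.9 -0.6 28.6 -0.16; 0.0068 -0.0611 0.0013 0.8 -0.6 32.6 -0.16; 0.0104 -0.0663 0.0012 0.8 -0.6 36.6 -0.16; 0.0144 -0.0713 0.0012 0.8 -0.7 40.6 -0.16
```

View pics/s5.png

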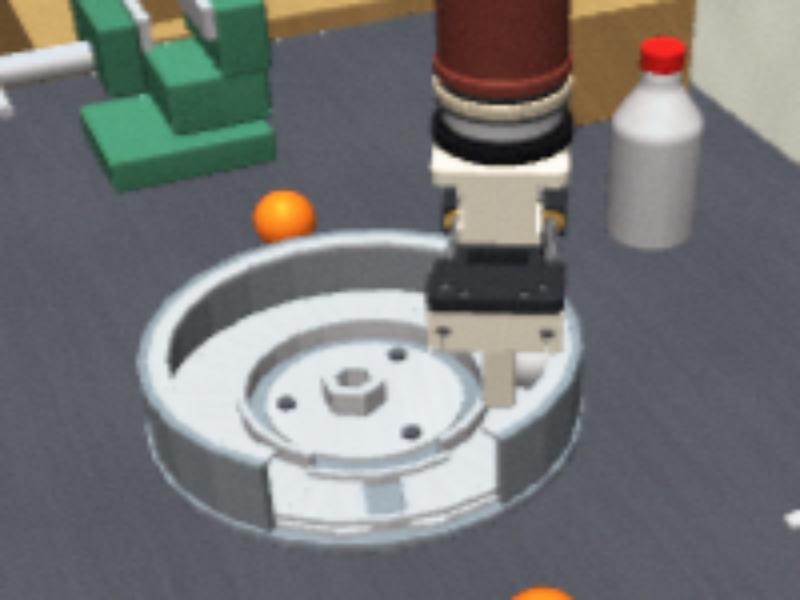

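The ball jammed: the tool is stopped at -18.6° with about 15 N, because the pad's edge drives the ball outward into the wall. I'll back off, turn the tool so the pad pushes slightly inward, and narrow the cage.

```bash
cat >> h.py <<'E'
def pose(a,r=.090,z=.021,dl=8):
    t=np.radians(a);return (C[0]+r*np.cos(t),C[1]+r*np.sin(t),z,a+90-dl)
def arc2(frm,angs,clos=-.03,**k):
    rows([(*pose(a,**k),clos) for a in angs],pos=frm[:3],yaw=frm[3])
E
python3 - <<'E'
from h import *
f=pose(-27.4,r=.091,dl=0)
arc2(f,[-22,-18,-14,-12,-12,-12],clos=-.16)
E
```

```text
[0.6099 0.1961 0.0233] yaw 62.6
0.0014 0.0085 0.0000 0.0 0.0 2.6 -0.16; 0.0022 0.0147 0.0000 0.0 0.0 -1.4 -0.16; 0.0035 0.0209 0.0000 0.0 0.0 -5.4 -0.16; 0.0042 0.0239 0.0000 0.0 0.0 -7.4 -0.16; 0.0042 0.0239 0.0000 0.0 0.0 -7.4 -0.16; 0.0042 0.0239 0.0000 0.0 0.0 -7.4 -0.16
```

{"method": "apply_moves", "body": {"motion": "0.001 0.0085 0 0 0 0 -0.16; 0.002 0.0147 0 0 0 -1.4 -0.16; 0.0035 0.021 0 0 0 -5.4 -0.16; 0.0042 0.0239 0 0 0 -7.4 -0.1; 0.0042 0.0239 0 0 0 -7.4 -0.06; 0.0042 0.0239 0 0 0 -7.4 -0.03; 0.0042 0.0239 0 0 0 -7.4 -0.03; 0.0042 0.0239 0 0 0 -7.4 -0.03"}}

```text
time_s: 6.8
tcp_pos: [0.6178, 0.2045, 0.0209]
orientation: [-0.547, -3.094, 0.001]
contact_force: [-0.3, -0.5, -0.4]
width: 0.048
```

```bash
python3 - <<'E'
from h import *
import cv2
im=camera("wrist");cv2.imwrite("pics/w6.png",im)
meas(); arc2(pose(-12),[-15,-18,-21,-24,-27,-30,-32,-32,-32])
E
```

```text
6.85 w 0.0479 F [-0.6  1.2  0.2] r 0.0897 ang -11.78 q7 0.92
[0.6178 0.2047 0.0209] yaw 70.0
-0.0005 -0.0047 0.0000 0.0 0.0 3.0 -0.03; -0.0008 -0.0094 0.0000 0.0 0.0 6.0 -0.03; -0.0009 -0.0141 0.0000 0.0 0.0 9.0 -0.03; -0.0007 -0.0188 0.0000 0.0 0.0 12.0 -0.03; -0.0002 -0.0235 0.0000 0.0 0.0 15.0 -0.03; 0.0005 -0.0282 0.0000 0.0 0.0 18.0 -0.03; 0.0011 -0.0312 0.0000 0.0 0.0 20.0 -0.03; 0.0011 -0.0312 0.0000 0.0 0.0 20.0 -0.03; 0.0011 -0.0312 0.0000 0.0 0.0 20.0 -0.03
```

View pics/w6.png

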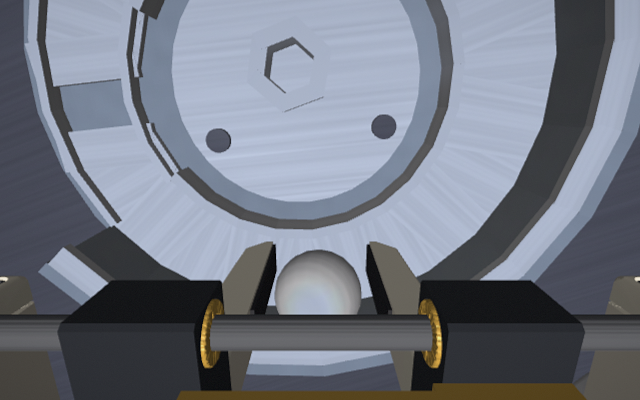

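{"method": "apply_moves", "body": {"motion": "-0.0005 -0.0047 0 0 0 3 -0.03; -0.0008 -0.0094 0 0 0 6 -0.03; -0.0009 -0.0141 0 0 0 9 -0.03; -0.0007 -0.0188 0 0 0 12 -0.03; -0.0002 -0.0235 0 0 0 15 -0.03; 0.0005 -0.0282 0 0 0 18 -0.03; 0.0011 -0.0312 0 0 0 20 -0.03; 0.0011 -0.0312 0 0 0 20 -0.03; 0.0011 -0.0312 0 0 0 20 -0.03"}}

```text
time_s: 7.75
tcp_pos: [0.6058, 0.1757, 0.0209]
orientation: [-1.074, -2.952, 0.002]
contact_force: [-0.7, -0.1, -0.0]
width: 0.0478
```

```bash
python3 - <<'E'
from h import *
import cv2
meas()
im=camera("wrist");cv2.imwrite("pics/w7.png",im)
arc2(pose(-32),[-35,-38,-41,-44,-47,-50,-52,-52,-52])
E
```

```text
7.75 w 0.0478 F [-0.7 -0.1 -0. ] r 0.0893 ang -32.0 q7 0.7
[0.6054 0.1751 0.0205] yaw 50.0
-0.0005 -0.0047 0.0000 0.0 0.0 3.0 -0.03; -0.0008 -0.0094 0.0000 0.0 0.0 6.0 -0.03; -0.0009 -0.0141 0.0000 0.0 0.0 9.0 -0.03; -0.0007 -0.0188 0.0000 0.0 0.0 12.0 -0.03; -0.0002 -0.0235 0.0000 0.0 0.0 15.0 -0.03; 0.0005 -0.0282 0.0000 0.0 0.0 18.0 -0.03; 0.0011 -0.0312 0.0000 0.0 0.0 20.0 -0.03; 0.0011 -0.0312 0.0000 0.0 0.0 20.0 -0.03; 0.0011 -0.0312 0.0000 0.0 0.0 20.0 -0.03
```

View pics/w7.png

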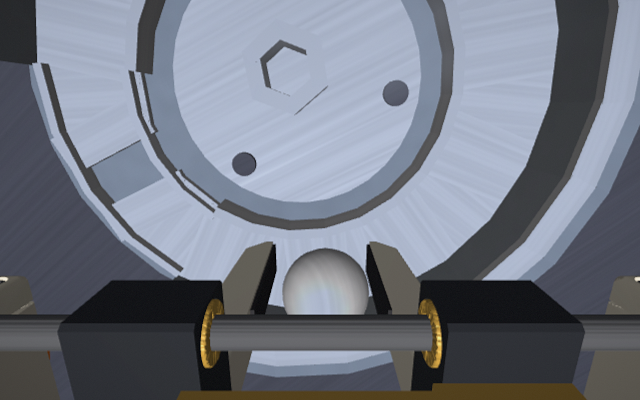

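Tracking is perfect now and the force is near zero, so I'll repeat the same step.

{"method": "apply_moves", "body": {"motion": "-0.0005 -0.0047 0 0 0 3 -0.03; -0.0008 -0.0094 0 0 0 6 -0.03; -0.0009 -0.0141 0 0 0 9 -0.03; -0.0007 -0.0188 0 0 0 12 -0.03; -0.0002 -0.0235 0 0 0 15 -0.03; 0.0005 -0.0282 0 0 0 18 -0.03; 0.0011 -0.0312 0 0 0 20 -0.03; 0.0011 -0.0312 0 0 0 20 -0.03; 0.0011 -0.0312 0 0 0 20 -0.03"}}

```text
time_s: 8.7
tcp_pos: [0.584, 0.1517, 0.0201]
orientation: [-1.57, -2.719, 0.005]
contact_force: [0.2, 0.7, -0.3]
width: 0.048
```

{"method": "apply_moves", "body": {"motion": "-0.0005 -0.0047 0 0 0 3 -0.03; -0.0008 -0.0094 0 0 0 6 -0.03; -0.0009 -0.0141 0 0 0 9 -0.03; -0.0007 -0.0188 0 0 0 12 -0.03; -0.0002 -0.0235 0 0 0 15 -0.03; 0.0005 -0.0282 0 0 0 18 -0.03; 0.0011 -0.0312 0 0 0 20 -0.03; 0.0011 -0.0312 0 0 0 20 -0.03; 0.0011 -0.0312 0 0 0 20 -0.03"}}

```text
time_s: 9.6
tcp_pos: [0.5573, 0.138, 0.0209]
orientation: [-2.018, -2.407, 0.002]
contact_force: [-0.1, 0.3, -0.6]
width: 0.0474
```

```bash
python3 - <<'E'
from h import *
import cv2
meas()
im=camera("wrist");cv2.imwrite("pics/w8.png",im)
im=camera("side");cv2.imwrite("pics/s8.png",cv2.resize(im[80:240,220:420],None,fx=4,fy=3.75))
arc2(pose(-72),[-75,-78,-81,-84,-87,-90,-92,-92,-92])
E
```

```text
9.6 w 0.0474 F [-0.1  0.3 -0.6] r 0.0893 ang -72.22 q7 0.26
[0.5558 0.1374 0.02  ] yaw 10.0
-0.0005 -0.0047 0.0000 0.0 0.0 3.0 -0.03; -0.0008 -0.0094 0.0000 0.0 0.0 6.0 -0.03; -0.0009 -0.0141 0.0000 0.0 0.0 9.0 -0.03; -0.0007 -0.0188 0.0000 0.0 0.0 12.0 -0.03; -0.0002 -0.0235 0.0000 0.0 0.0 15.0 -0.03; 0.0005 -0.0282 0.0000 0.0 0.0 18.0 -0.03; 0.0011 -0.0312 0.0000 0.0 0.0 20.0 -0.03; 0.0011 -0.0312 0.0000 0.0 0.0 20.0 -0.03; 0.0011 -0.0312 0.0000 0.0 0.0 20.0 -0.03
```

View pics/w8.png

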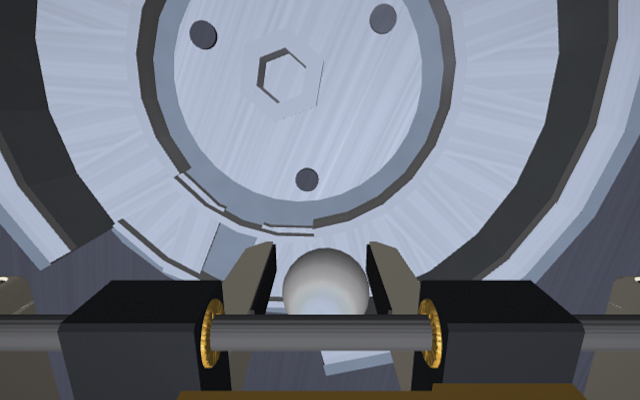

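View pics/s8.png

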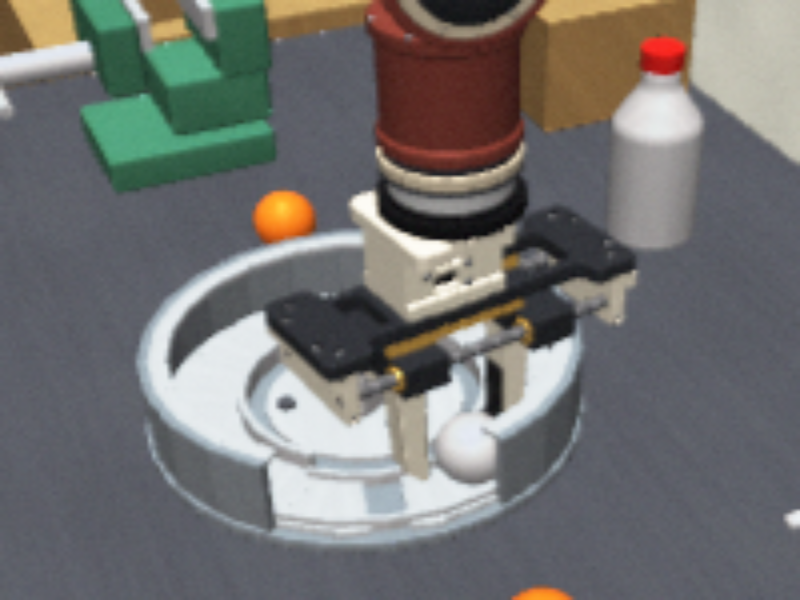

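```bash
python3 - <<'E'
from h import *
f=pose(-72)
A=[(-75,.09,8),(-78,.0905,7),(-81,.091,6),(-84,.0915,5),(-87,.092,4),(-90,.092,4),(-92,.092,4),(-92,.092,4),(-92,.092,4)]
rows([(*pose(a,r=r,dl=d),-.03) for a,r,d in A],pos=f[:3],yaw=f[3])
E
```

```text
[0.5558 0.1374 0.02  ] yaw 10.0
-0.0005 -0.0047 0.0000 0.0 0.0 3.0 -0.03; -0.0013 -0.0094 0.0000 0.0 0.0 5.0 -0.03; -0.0019 -0.0141 0.0000 0.0 0.0 7.0 -0.03; -0.0022 -0.0189 0.0000 0.0 0.0 9.0 -0.03; -0.0022 -0.0237 0.0000 0.0 0.0 11.0 -0.03; -0.0015 -0.0285 0.0000 0.0 0.0 14.0 -0.03; -0.0009 -0.0317 0.0000 0.0 0.0 16.0 -0.03; -0.0009 -0.0317 0.0000 0.0 0.0 16.0 -0.03; -0.0009 -0.0317 0.0000 0.0 0.0 16.0 -0.03
```

{"method": "apply_moves", "body": {"motion": "-0.0005 -0.0047 0 0 0 3 -0.03; -0.0013 -0.0094 0 0 0 5 -0.03; -0.0019 -0.0141 0 0 0 7 -0.03; -0.0022 -0.0189 0 0 0 9 -0.03; -0.0022 -0.0237 0 0 0 11 -0.03; -0.0015 -0.0285 0 0 0 14 -0.03; -0.0009 -0.0317 0 0 0 16 -0.03; -0.0009 -0.0317 0 0 0 16 -0.03; -0.0009 -0.0317 0 0 0 16 -0.03"}}

```text
time_s: 10.6
tcp_pos: [0.5255, 0.1317, 0.0206]
orientation: [-2.333, -2.102, 0.003]
contact_force: [-0.0, 0.2, 0.0]
width: 0.048
```

```bash
python3 - <<'E'
from h import *
import cv2
meas()
im=camera("wrist");cv2.imwrite("pics/w9.png",im)
im=camera("side");cv2.imwrite("pics/s9.png",cv2.resize(im[120:240,240:400],None,fx=5,fy=5))
f=pose(-92,r=.092,dl=4)
A=[(-94,.093,3),(-96,.094,2),(-98,.095,1),(-100,.097,0),(-102,.098,0),(-104,.099,0),(-105.5,.1,0),(-105.5,.1,0)]
rows([(*pose(a,r=r,dl=d),-.03) for a,r,d in A],pos=f[:3],yaw=f[3])
E
```

```text
10.6 w 0.048 F [-0.   0.2  0. ] r 0.0914 ang -92.85 q7 0.08
[0.526  0.1318 0.0207] yaw -6.0
-0.0012 -0.0032 0.0000 0.0 0.0 1.0 -0.03; -0.0022 -0.0064 0.0000 0.0 0.0 2.0 -0.03; -0.0032 -0.0097 0.0000 0.0 0.0 3.0 -0.03; -0.0050 -0.0132 0.0000 0.0 0.0 4.0 -0.03; -0.0057 -0.0167 0.0000 0.0 0.0 6.0 -0.03; -0.0063 -0.0202 0.0000 0.0 0.0 8.0 -0.03; -0.0069 -0.0229 0.0000 0.0 0.0 9.5 -0.03; -0.0069 -0.0229 0.0000 0.0 0.0 9.5 -0.03
```

View pics/w9.png

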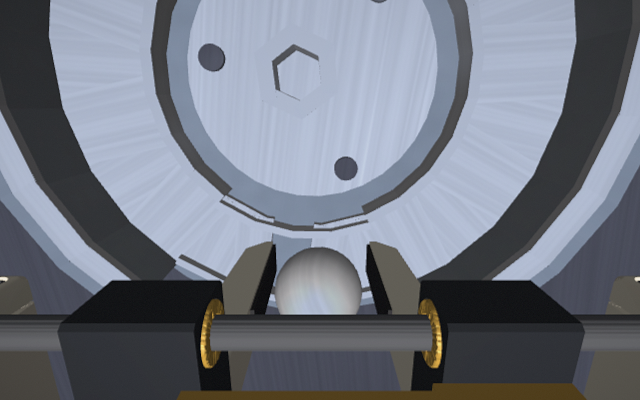

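View pics/s9.png

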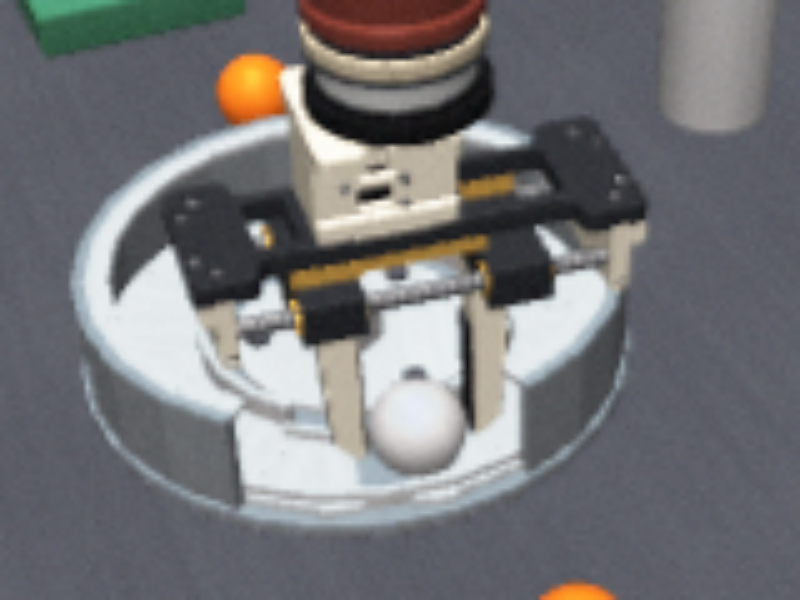

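{"method": "apply_moves", "body": {"motion": "-0.0012 -0.0032 0 0 0 1 -0.03; -0.0022 -0.0064 0 0 0 2 -0.03; -0.0032 -0.0097 0 0 0 3 -0.03; -0.005 -0.0132 0 0 0 4 -0.03; -0.0057 -0.0167 0 0 0 6 -0.03; -0.0063 -0.0202 0 0 0 8 -0.03; -0.0069 -0.0229 0 0 0 9.5 -0.03; -0.0069 -0.0229 0 0 0 9.5 -0.03; -0.0069 -0.0229 0 0 0 9.5 -0.03"}}

```text
time_s: 11.6
tcp_pos: [0.5042, 0.1272, 0.0213]
orientation: [2.5, 1.9, 0.003]
contact_force: [2.7, -1.2, 0.2]
width: 0.0479
```

```bash
python3 - <<'E'
from h import *
import cv2
meas()
im=camera("wrist");cv2.imwrite("pics/w10.png",im)
im=camera("side");cv2.imwrite("pics/s10.png",cv2.resize(im[150:240,260:380],None,fx=6,fy=6,interpolation=cv2.INTER_CUBIC))
print(proj("side",[(.5045,.1265,.031),(.5045,.1265,.034),(.506,.127,.031)]))
E
```

```text
11.6 w 0.0479 F [ 2.7 -1.2  0.2] r 0.0992 ang -105.06 q7 -0.01
[[314.83921014 206.34218112]
 [314.76428362 205.31688036]
 [315.3944127  206.02016441]]
```

View pics/w10.png

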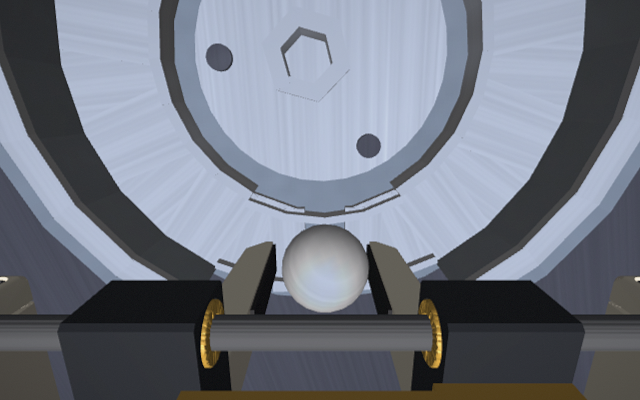

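View pics/s10.png

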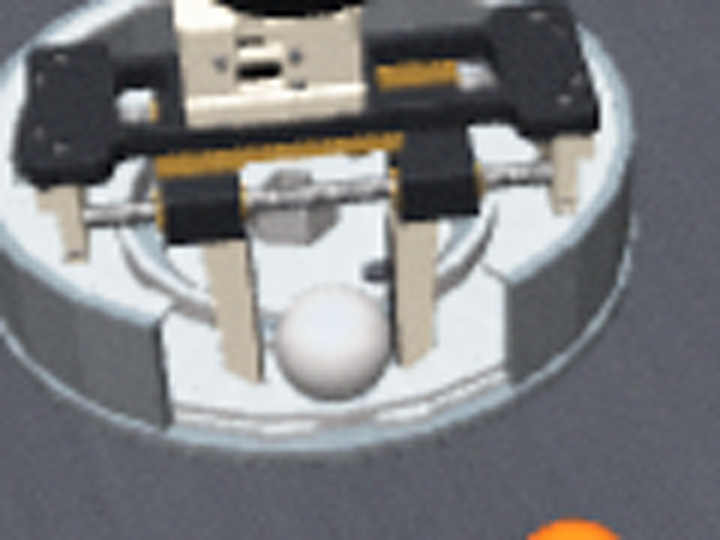

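{"method": "apply_moves", "body": {"motion": "-0.001 0.0013 0 0 0 0 -0.03; -0.002 0.0026 0 0 0 0 -0.06; -0.002 0.0026 0.002 0 0 0 -0.06; -0.002 0.0026 0.004 0 0 0 -0.06; -0.002 0.0026 0.0055 0 0 0 -0.06; -0.002 0.0026 0.0055 0 0 0 -0.06; -0.002 0.0026 0.0055 0 0 0 -0.06"}}

```text
time_s: 12.4
tcp_pos: [0.5048, 0.1249, 0.0153]
orientation: [-2.5, -1.902, 0.001]
contact_force: [-0.8, -0.2, -1.0]
width: 0.0493
```

```bash
python3 - <<'E'
from h import *
import cv2
meas();print(get_obs()["tcp_pos"])
im=camera("wrist");cv2.imwrite("pics/w11.png",cv2.resize(im[190:330,200:440],None,fx=3.3,fy=3.3))
im=camera("side");cv2.imwrite("pics/s11.png",cv2.resize(im[150:240,260:380],None,fx=6,fy=6,interpolation=cv2.INTER_CUBIC))
E
```

```text
12.4 w 0.0493 F [-0.8 -0.2 -1. ] r 0.1013 ang -104.41 q7 -0.01
[0.50478648 0.12487849 0.01530684]
```

View pics/w11.png

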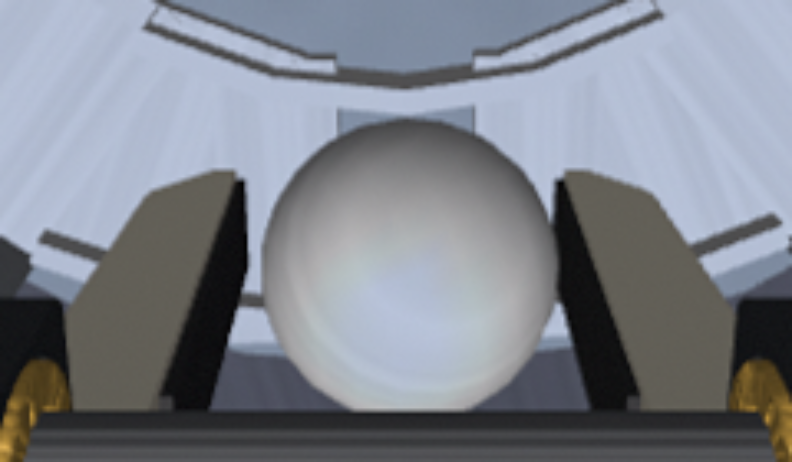

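View pics/s11.png

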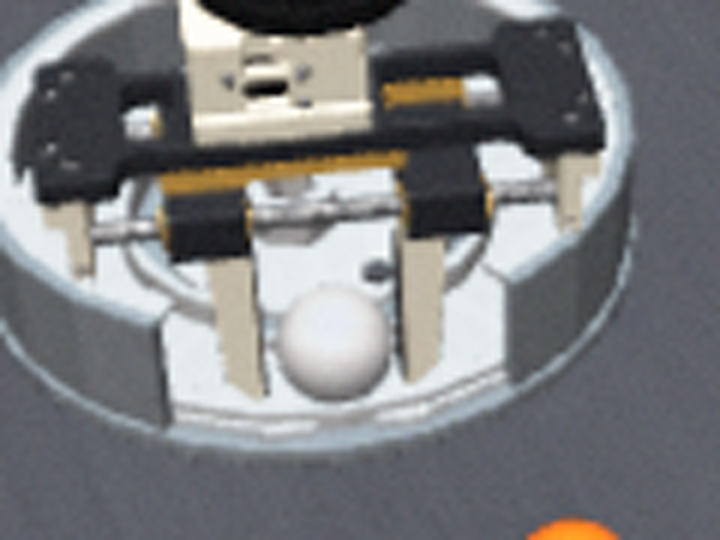

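The ball (crop centre 410) lies over the slot (337–473, centre 405). It stayed put when the finger backed off, and it has sunk to 31 mm, so it is seated. I'll grip it.

{"method": "apply_moves", "body": {"motion": "0 0.001 0 0 0 0 0; 0 0.001 0 0 0 0 0.04; 0 0.001 0 0 0 0 0.08; 0 0.001 0 0 0 0 0.15; 0 0.001 0 0 0 0 0.3; 0 0.001 0 0 0 0 0.3; 0 0.001 0 0 0 0 0.3", "squeeze": 30}}

```text
time_s: 13.2
tcp_pos: [0.5062, 0.1246, 0.0155]
orientation: [2.5, 1.902, 0.0]
contact_force: [0.2, -0.1, 0.9]
width: 0.0428
```

```bash
python3 - <<'E'
from h import *
meas();print(get_obs()["tcp_pos"])
E
```

```text
13.2 w 0.0428 F [ 0.2 -0.1  0.9] r 0.1013 ang -103.59 q7 -0.01
[0.50620073 0.12456438 0.01550958]
```

{"method": "apply_moves", "body": {"motion": "0 0.001 -0.003 0 0 0 0.3; 0 0.001 -0.01 0 0 0 0.3; 0 0.001 -0.02 0 0 0 0.3; 0 0.001 -0.035 0 0 0 0.3; 0 0.001 -0.05 0 0 0 0.3; 0 0.001 -0.07 0 0 0 0.3; 0 0.001 -0.09 0 0 0 0.3; 0 0.001 -0.105 0 0 0 0.3; 0 0.001 -0.12 0 0 0 0.3; 0 0.001 -0.12 0 0 0 0.3"}}

```text
time_s: 14.2
tcp_pos: [0.5081, 0.1244, 0.1377]
orientation: [2.499, 1.901, 0.006]
contact_force: [0.4, -0.7, -4.1]
width: 0.0428
```

```bash
python3 - <<'E'
from h import *
import cv2
meas();o=get_obs();print(o["tcp_pos"],o["q"].round(2));T=wristT(o)
im=camera("wrist");cv2.imwrite("pics/w12.png",im)
rows([])
E
```

```text
14.2 w 0.0428 F [ 0.4 -0.7 -4.1] r 0.101 ang -102.51 q7 -0.13
[0.50812625 0.12438753 0.13773174] [-0.65  0.57  0.55  1.9  -0.42  0.78 -0.13]
[0.5073 0.1245 0.1365] yaw -15.49
```

View pics/w12.png

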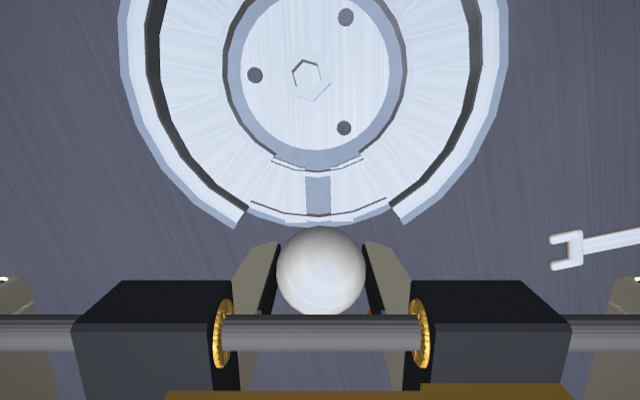

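```bash
python3 - <<'E'
from h import *
p0=np.array([.5073,.1248,.1365]);p1=np.array([.45,-.205,.16])
rows([(*(p0+(p1-p0)*k),-15.5-74.5*k,.3) for k in np.arange(1,11)/10],pos=p0,yaw=-15.5)
E
```

```text
[0.5073 0.1245 0.1365] yaw -15.5
-0.0333 0.0033 -0.0023 0.0 0.0 7.4 0.3; -0.0666 0.0066 -0.0047 0.0 0.0 14.9 0.3; -0.0999 0.0099 -0.0071 0.0 0.0 22.3 0.3; -0.1332 0.0132 -0.0094 0.0 0.0 29.8 0.3; -0.1666 0.0165 -0.0117 0.0 0.0 37.3 0.3; -0.1999 0.0198 -0.0141 0.0 0.0 44.7 0.3; -0.2332 0.0230 -0.0164 0.0 0.0 52.1 0.3; -0.2665 0.0263 -0.0188 0.0 0.0 59.6 0.3; -0.2998 0.0296 -0.0212 0.0 0.0 67.0 0.3; -0.3331 0.0329 -0.0235 0.0 0.0 74.5 0.3
```

{"method": "apply_moves", "body": {"motion": "-0.005 0.0005 -0.0005 0 0 1 0.3; -0.016 0.0016 -0.001 0 0 3.5 0.3; -0.033 0.0033 -0.0023 0 0 7.4 0.3; -0.05 0.005 -0.0035 0 0 11.2 0.3; -0.0666 0.0066 -0.0047 0 0 14.9 0.3; -0.083 0.0082 -0.006 0 0 18.6 0.3; -0.1 0.01 -0.0071 0 0 22.3 0.3; -0.117 0.0115 -0.0083 0 0 26.1 0.3; -0.133 0.013 -0.0094 0 0 29.8 0.3; -0.15 0.0148 -0.0106 0 0 33.5 0.3"}}

```text
time_s: 15.25
tcp_pos: [0.4809, -0.0254, 0.1462]
orientation: [-2.945, -1.093, -0.0]
contact_force: [0.2, -0.5, -4.3]
width: 0.0428
```

```bash
python3 - <<'E'
from h import *
p0=np.array([.5073,.1248,.1365]);p1=np.array([.45,-.205,.16])
K=np.array([.5,.55,.6,.65,.7,.75,.8,.85,.9,.95,.98,1])-.05
K=np.array([.5,.55,.6,.65,.7,.75,.8,.86,.91,.96,.99,1])
q=p0+(p1-p0)*.45;y=-15.5-33.5;
meas()
rows([(*(p0+(p1-p0)*k),-15.5-74.5*k,.3) for k in K[:10]],pos=q,yaw=y)
E
```

```text
15.25 w 0.0428 F [ 0.2 -0.5 -4.3] r 0.2532 ang -101.18 q7 -0.31
[ 0.4809 -0.0254  0.1462] yaw -49.0
-0.0130 0.0106 -0.0012 0.0 0.0 3.8 0.3; -0.0260 0.0211 -0.0023 0.0 0.0 7.5 0.3; -0.0389 0.0317 -0.0035 0.0 0.0 11.2 0.3; -0.0519 0.0423 -0.0047 0.0 0.0 14.9 0.3; -0.0649 0.0528 -0.0059 0.0 0.0 18.7 0.3; -0.0779 0.0634 -0.0071 0.0 0.0 22.4 0.3; -0.0909 0.0740 -0.0082 0.0 0.0 26.1 0.3; -0.1064 0.0866 -0.0096 0.0 0.0 30.6 0.3; -0.1194 0.0972 -0.0108 0.0 0.0 34.3 0.3; -0.1324 0.1078 -0.0120 0.0 0.0 38.0 0.3
```

{"method": "apply_moves", "body": {"motion": "-0.013 0.0106 -0.0012 0 0 3.8 0.3; -0.026 0.0211 -0.0023 0 0 7.5 0.3; -0.039 0.0317 -0.0035 0 0 11.2 0.3; -0.052 0.0423 -0.0047 0 0 14.9 0.3; -0.065 0.0528 -0.0059 0 0 18.7 0.3; -0.078 0.0634 -0.0071 0 0 22.4 0.3; -0.091 0.074 -0.0082 0 0 26.1 0.3; -0.1064 0.0866 -0.0096 0 0 30.6 0.3; -0.12 0.0977 -0.0108 0 0 34.5 0.3; -0.13 0.106 -0.012 0 0 38 0.3"}}

```text
time_s: 16.25
tcp_pos: [0.4522, -0.1914, 0.1583]
orientation: [3.14, 0.072, 0.0]
contact_force: [0.0, 0.9, -3.1]
width: 0.0428
```

{"method": "apply_moves", "body": {"motion": "-0.004 0.003 0 0 0 0 0.3; -0.004 0.003 0 0 0 0 0.3; -0.004 0.003 0 0 0 0 0.3; -0.004 0.003 0 0 0 0 0.3"}}

```text
time_s: 16.65
tcp_pos: [0.4491, -0.1915, 0.1579]
orientation: [-3.139, -0.085, 0.0]
contact_force: [0.3, -0.4, -3.4]
width: 0.0427
```

```bash
python3 - <<'E'
from h import *
import cv2
o=get_obs();print(o["time_s"],o["tcp_pos"],o["q"].round(2),o["qvel"].round(3));T=wristT(o);np.save("w13.npy",T)
im=camera("wrist");cv2.imwrite("pics/w13.png",im)
rows([])
E
```

```text
16.65 [ 0.44907096 -0.19152938  0.15786243] [-0.23  0.59  0.9   1.97 -0.61  0.87 -0.51] [-0.001 -0.     0.005 -0.002  0.002 -0.001 -0.   ]
[ 0.4491 -0.1916  0.1579] yaw -86.88
```

View pics/w13.png

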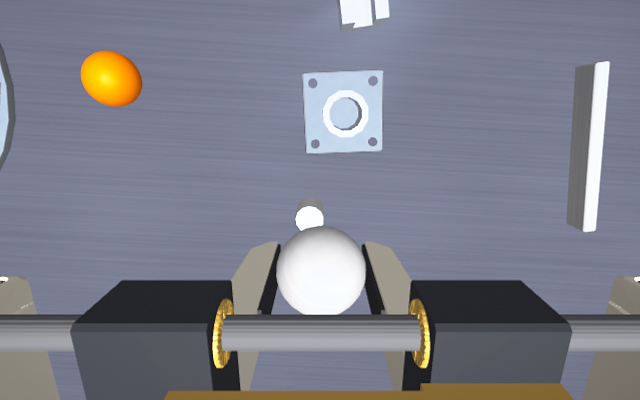

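```bash
python3 - <<'E'
import cv2
a=cv2.imread('pics/w13.png')
cv2.imwrite('pics/w13c.png',cv2.resize(a[60:160,290:400],None,fx=6,fy=6,interpolation=cv2.INTER_CUBIC))
E
```

```text
(no output)
```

View pics/w13c.png

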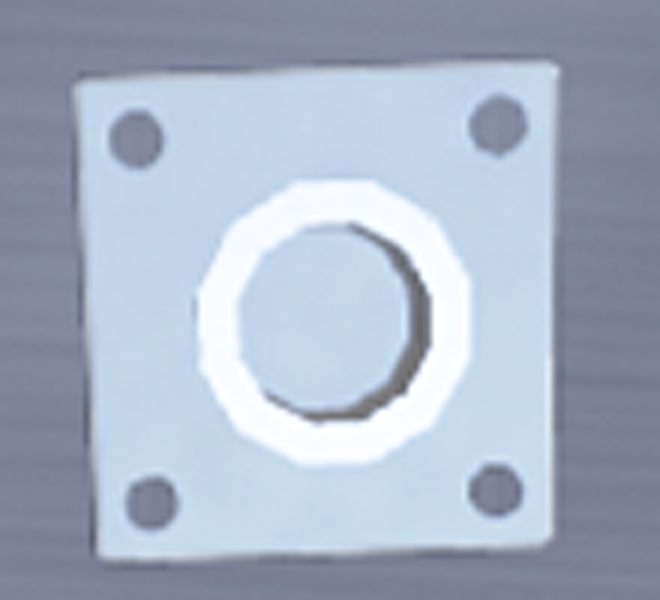

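```bash
python3 - <<'E'
from h import *
T=np.load("w13.npy")
w=lambda x,y,z:atz("wrist",(290+x/6-.08,60+y/6-.08),z,T)
print("tube",w(334,323,.042)); print("diam",np.linalg.norm(w(197,323,.042)-w(471,323,.042)),np.linalg.norm(w(334,179,.042)-w(334,467,.042)))
print("foot",np.mean([w(*p,.012) for p in((76,88),(557,63),(552,544),(98,558))],0))
print("foot holes",np.mean([w(*p,.012) for p in((136,138),(498,125),(496,490),(151,503))],0))
# held ball in tool frame: pixel centre (321,271)
from h import *
c,d=ray("wrist",(321.2,271.5),T=T);o=get_obs();M=R.from_rotvec(o["orientation"]).as_matrix()
p=c+d*((.1579+.0155)-c[2])/d[2];print("ball tool xyz",M.T@(p-o["tcp_pos"]))
E
```

```text
tube [ 0.52170708 -0.20752012  0.042     ]
diam 0.03664152080930427 0.03726634068471564
foot [ 0.52122623 -0.20762596  0.012     ]
foot holes [ 0.5215588  -0.20754322  0.012     ]
ball tool xyz [ 0.00023367  0.00031505 -0.01548538]
```

```bash
python3 - <<'E'
from h import *
x,y=.5208,-.2073
rows([(.485,-.20,.155,-87,.3),(x,y,.15,-87,.3),(x,y,.075,-87,.3)])
E
```

```text
[ 0.4491 -0.1916  0.1579] yaw -86.88
0.0354 0.0103 0.0029 -0.0 0.0 0.1 0.3; 0.0707 0.0195 0.0079 -0.0 0.0 0.1 0.3; 0.0708 0.0196 0.0829 -0.0 0.0 0.1 0.3
```

{"method": "apply_moves", "body": {"motion": "0.012 0.003 0.001 0 0 0 0.3; 0.032 0.009 0.003 0 0 0 0.3; 0.052 0.015 0.006 0 0 0 0.3; 0.066 0.018 0.01 0 0 0 0.3; 0.071 0.0196 0.022 0 0 0 0.3; 0.071 0.0196 0.04 0 0 0 0.3; 0.071 0.0196 0.06 0 0 0 0.3; 0.071 0.0196 0.075 0 0 0 0.3; 0.071 0.0196 0.083 0 0 0 0.3; 0.071 0.0196 0.083 0 0 0 0.3"}}

```text
time_s: 17.7
tcp_pos: [0.5198, -0.2079, 0.0738]
orientation: [-3.139, -0.082, 0.004]
contact_force: [0.8, 0.0, -3.5]
width: 0.0429
```

{"method": "apply_moves", "body": {"motion": "0 0 0 0 0 0 0.3; 0 0 0 0 0 0 0.3; 0 0 0 0 0 0 0.3"}}

```text
time_s: 18.0
tcp_pos: [0.5212, -0.2088, 0.0759]
orientation: [3.14, 0.082, 0.002]
contact_force: [1.0, -0.3, -3.4]
width: 0.043
```

```bash
python3 - <<'E'
from h import *
import cv2
o=get_obs();print(o["time_s"],o["tcp_pos"],o["contact_force"]);T=wristT(o);np.save("w14.npy",T)
im=camera("wrist");cv2.imwrite("pics/w14.png",im)
im=camera("side");cv2.imwrite("pics/s14r.png",im);cv2.imwrite("pics/s14.png",cv2.resize(im[240:380,310:490],None,fx=4.2,fy=4.2,interpolation=cv2.INTER_CUBIC))
im=camera("scene");cv2.imwrite("pics/c14.png",cv2.resize(im[90:200,170:290],None,fx=5,fy=5,interpolation=cv2.INTER_CUBIC))
rows([])
E
```

```text
18.0 [ 0.52116881 -0.20884153  0.07585987] [ 0.95429737 -0.34260134 -3.39617119]
[ 0.5209 -0.2086  0.0755] yaw -86.99
```

View pics/w14.png

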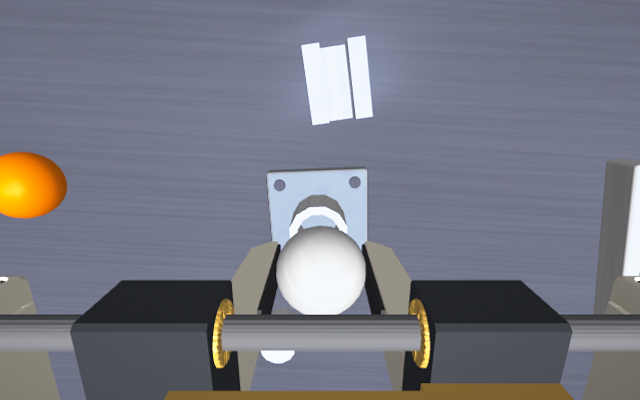

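View pics/s14.png

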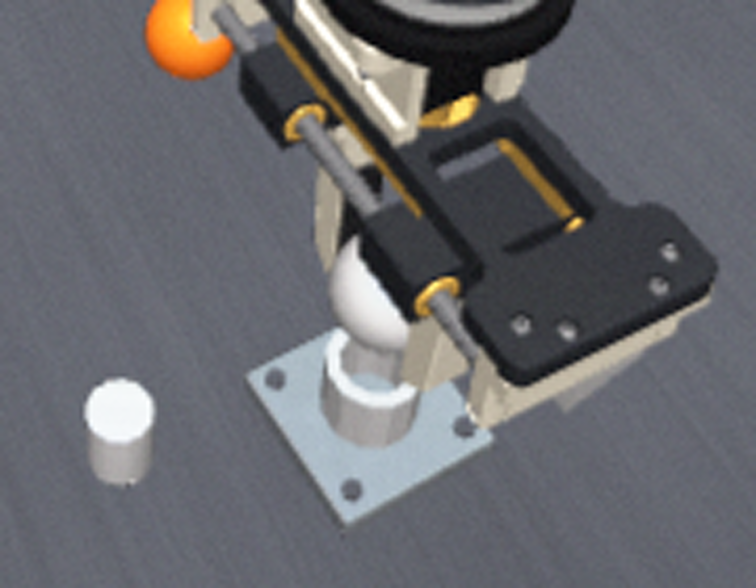

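View pics/c14.png

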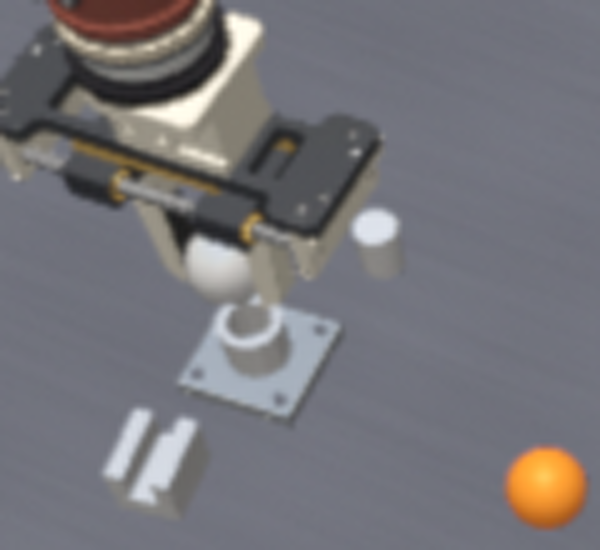

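```bash
python3 - <<'E'
from h import *
import cv2
T=np.load("w14.npy");a=cv2.imread("pics/w14.png")
for r,col in((.018,(0,0,255)),(.013,(0,200,0))):
    th=np.linspace(0,2*np.pi,73);p=np.c_[.5215+r*np.cos(th),-.2077+r*np.sin(th),np.full(73,.042)]
    q=(proj("wrist",p,T)-[250,150])*5
    if r==.018: b=cv2.resize(a[150:270,250:400],None,fx=5,fy=5,interpolation=cv2.INTER_CUBIC)
    cv2.polylines(b,[q.round().astype(np.int32)],True,col,1)
cv2.imwrite("pics/w14c.png",b)
E
```

```text
(no output)
```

View pics/w14c.png

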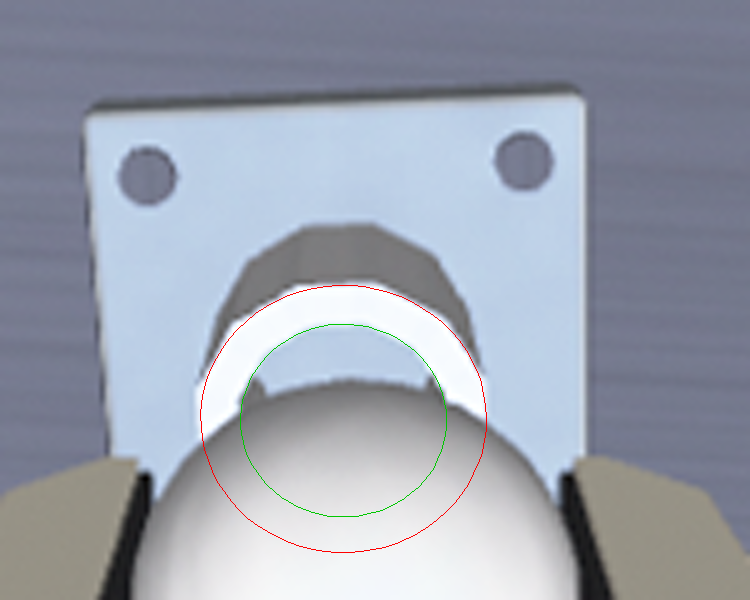

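{"method": "apply_moves", "body": {"motion": "0.0005 -0.001 0.004 0 0 0 0.3; 0.0005 -0.001 0.009 0 0 0 0.3; 0.0005 -0.001 0.014 0 0 0 0.3; 0.0005 -0.001 0.019 0 0 0 0.3; 0.0005 -0.001 0.023 0 0 0 0.3; 0.0005 -0.001 0.026 0 0 0 0.3; 0.0005 -0.001 0.028 0 0 0 0.3; 0.0005 -0.001 0.028 0 0 0 0.3; 0.0005 -0.001 0.028 0 0 0 0.3"}}

```text
time_s: 19.05
tcp_pos: [0.5212, -0.2076, 0.0472]
orientation: [3.14, 0.082, 0.0]
contact_force: [-0.9, 0.0, -3.4]
width: 0.0426
```

{"method": "apply_moves", "body": {"motion": "0 0 0.001 0 0 0 0.3; 0 0 0.0015 0 0 0 0.3; 0 0 0.002 0 0 0 0.3; 0 0 0.002 0 0 0 0.3"}}

```text
time_s: 19.45
tcp_pos: [0.5211, -0.2075, 0.045]
orientation: [-3.14, -0.082, 0.0]
contact_force: [-0.7, -0.6, -3.9]
width: 0.0427
```

{"method": "apply_moves", "body": {"motion": "0 0 0.0005 0 0 0 0.3; 0 0 0.001 0 0 0 0.3; 0 0 0.001 0 0 0 0.3; 0 0 0.001 0 0 0 0.3"}}

```text
time_s: 19.85
tcp_pos: [0.5212, -0.2076, 0.0445]
orientation: [-3.14, -0.082, -0.001]
contact_force: [-1.4, 0.8, 2.3]
width: 0.043
```

```bash
python3 - <<'E'
from h import *
import cv2
o=get_obs();print(o["time_s"],o["tcp_pos"],o["contact_force"])
im=camera("side");cv2.imwrite("pics/s15.png",cv2.resize(im[280:380,350:450],None,fx=5.5,fy=5.5,interpolation=cv2.INTER_CUBIC))
E
```

```text
19.85 [ 0.52122129 -0.20759837  0.04453362] [-1.35220409  0.76370261  2.33688389]
```

View pics/s15.png

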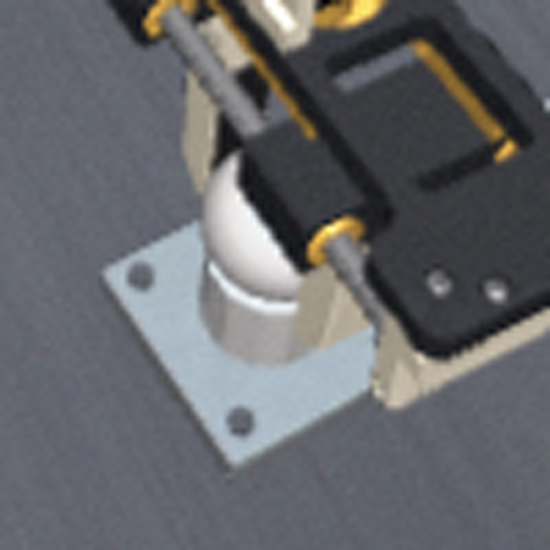

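The load flipped from -3.4 N to +2.3 N at the expected seat height (TCP 0.0445), so the ball is seated. I'll release gently.

{"method": "apply_moves", "body": {"motion": "0 0 0 0 0 0 0.3; 0 0 0 0 0 0 0.3", "squeeze": 5}}

```text
time_s: 20.1
tcp_pos: [0.5213, -0.2076, 0.0444]
orientation: [3.14, 0.082, 0.001]
contact_force: [-1.1, 1.5, 2.9]
width: 0.0435
```

{"method": "apply_moves", "body": {"motion": "0 0 0 0 0 0 0.06; 0 0 0 0 0 0 0.04; 0 0 0 0 0 0 0; 0 0 0 0 0 0 -0.1; 0 0 0 0 0 0 -0.25; 0 0 0 0 0 0 -0.4; 0 0 0 0 0 0 -0.4"}}

```text
time_s: 20.8
tcp_pos: [0.5212, -0.2076, 0.044]
orientation: [3.14, 0.082, -0.0]
contact_force: [-0.1, 0.2, -0.4]
width: 0.0644
```

```bash
python3 - <<'E'
from h import *
import cv2
o=get_obs();print(o["time_s"],o["tcp_pos"],o["contact_force"],o["width"])
im=camera("wrist");cv2.imwrite("pics/w16.png",im)
E
```

```text
20.8 [ 0.52116788 -0.20757212  0.04401169] [-0.08675102  0.16392986 -0.36457377] 0.06441981748455614
```

View pics/w16.png

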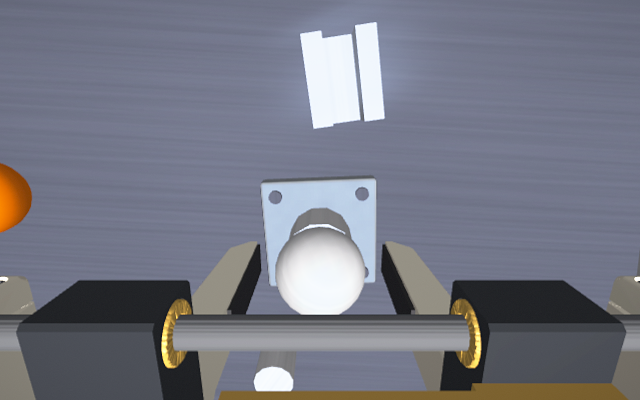

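The fingers are clear of the ball on both sides, and it sits on the tube. I'll retreat straight up.

{"method": "apply_moves", "body": {"motion": "0 0 -0.004 0 0 0 -0.4; 0 0 -0.012 0 0 0 -0.4; 0 0 -0.025 0 0 0 -0.4; 0 0 -0.04 0 0 0 -0.4; 0 0 -0.06 0 0 0 -0.4; 0 0 -0.085 0 0 0 -0.4; 0 0 -0.11 0 0 0 -0.4; 0 0 -0.13 0 0 0 -0.4; 0 0 -0.14 0 0 0 -0.4; 0 0 -0.14 0 0 0 -0.4"}}

```text
time_s: 21.85
tcp_pos: [0.5219, -0.2081, 0.1861]
orientation: [3.139, 0.082, 0.005]
contact_force: [0.1, -0.5, 0.3]
width: 0.065
```

{"method": "apply_moves", "body": {"motion": "-0.03 0 0 0 0 0 -0.4; -0.06 0 0 0 0 0 -0.4; -0.06 0 0 0 0 0 -0.4; -0.06 0 0 0 0 0 -0.4; -0.06 0 0 0 0 0 -0.4"}}

```text
time_s: 22.35
tcp_pos: [0.4622, -0.2102, 0.1837]
orientation: [-3.14, -0.085, 0.0]
contact_force: [1.3, -0.3, -0.7]
width: 0.065
```

```bash
python3 - <<'E'
from h import *
import cv2
o=get_obs();print(o["time_s"],o["tcp_pos"],o["qvel"].round(3));T=wristT(o)
im=camera("wrist");cv2.imwrite("pics/w17.png",im)
im=camera("side");cv2.imwrite("pics/s17.png",cv2.resize(im[130:370,240:480],None,fx=2.5,fy=2.5,interpolation=cv2.INTER_CUBIC))
print(proj("wrist",(.5215,-.2077,.060),T),proj("side",[(.5215,-.2077,.06)]))
E
```

```text
22.35 [ 0.46217259 -0.21021484  0.18367153] [-0.004  0.005 -0.004 -0.009  0.003 -0.002  0.001]
[[321.43166642 128.70462922]] [[400.93027205 319.30727045]]
```

View pics/w17.png

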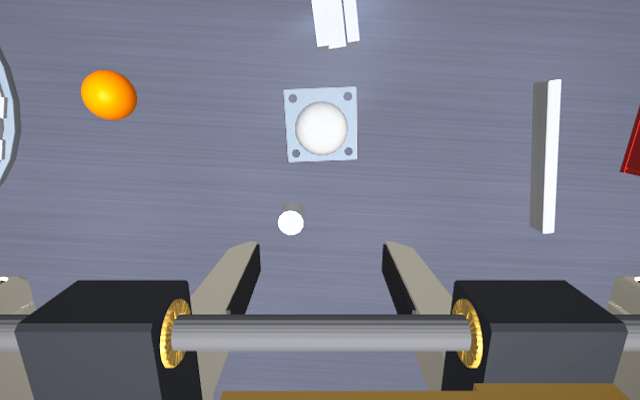

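View pics/s17.png

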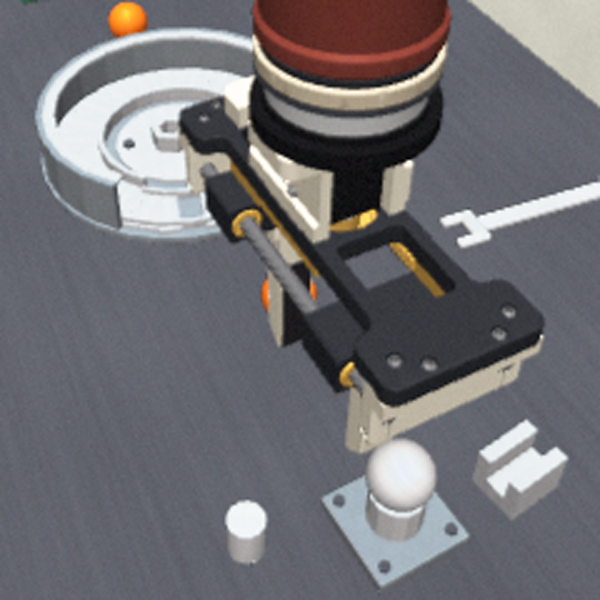

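The ball is at wrist (321,128) and side (400.4,319.6), within half a pixel of the seat's predicted position. The nut, roller and V-block look undisturbed, so I'll hand in.

```bash
python3 -c "
from station import *
print(close_job())"
```

```text
the job is handed in; nothing more can be done
None
```

The steel ball is sitting on the mouth of the inspection rest's tube. I released it there and handed the job in at about 22 s of the 72 s allowed. No verdict is reported.

**What I did:** I pushed the ball clockwise round the groove between the two fingers until it dropped into the cross slot. I gripped it there, lifted it straight up through the gap, and lowered it on to the tube. The load changed from -3.4 N to +2.3 N at the expected seat height before I let go.

**Last checks:**
- **Ball:** in the wrist and side pictures it was within about half a pixel of where a ball on the rest seat should appear.
- **Other parts:** I moved neither the roller nor the V-block, and the nut was still on the hub. I judged these by eye and did not re-measure them.
- **Robot:** it touched nothing, with the fingers well clear of the ball.

**What went wrong on the way:** the first push jammed once, with the ball wedged against the outer wall at about 15–20 N, well below the limits. I backed off and turned the fingers slightly inward; the rest of the push went without resistance. The three cameras disagreed by 2–6 mm on some positions, so I used the wrist camera for the final placing.

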